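Pack up the tilting drill table

TASK

Set the tilting drill table up on its packing: take the pry bar out of its spring clips, lay it over the fulcrum block with the tip under the table's free edge, and lever the table up high enough for the thicker of the two steel packing blocks; the stiff hinge holds it there while you snap the bar back into both clips. Then slide the thicker block, lying flat on the table's base with its length pointing towards the hinge, about half-way in under the raised edge, and press the table down until it rests on the block. Leave the thinner block where it lies.

Things in the scene. Friction and masses are not known exactly. Their poses are not given: they have to be found in the camera images.
- tilt_table: Green cast base, fixed to the bench, of a tilting drill table. Origin: on the bench under its middle. x axis points from the free front edge towards the hinge; z up. Its flat top is 28 mm above the bench, x = -85 to +105 mm, y = -100 to +100 mm. Hinge axis: along y at x = +85 mm, 46 mm up. The fulcrum block stands before the +y half of the front edge; the -y half is clear.
- plate_edge (a point): Middle of the lower front edge of the hinged iron top plate (200 mm wide, 170 mm from hinge axis to this edge, 18 mm thick; on top three slots 11 mm wide along x, at y = 0 and +-53 mm). Plate down: x = -85 mm, y = 0 of tilt_table, 46 mm above the bench, so an 18 mm gap lies between base and plate. It rises with the plate. x axis towards the hinge, z square to the plate.
- table_plate (a joint): Tilt of the top plate, rad: 0 = down, grows as the free edge rises (17 mm at 0.1), stop at 0.35. Plate 3 kg, hinge clamped stiff: about 35 N up at the free edge raises it, it stays where it is left, about 6 N down pushes it down. Thick block half-way in (50 mm) needs 0.035 to enter and holds the plate there; 0.07 to 0.08 gives comfortable room.
- fulcrum_crest (a point): Middle of the rounded crest (radius 10 mm, 44 mm long, running along y) of a loose dark steel fulcrum block of 0.5 kg, 48 mm high on a foot 56 x 44 mm. The crest is 44 to 48 mm in front of the table's free edge. x axis towards the table (as tilt_table's x), z up.
- bar_grip (a point): Holding place of the steel pry bar (0.4 kg) on the axis of its round shank, diameter 16 mm; at the start midway between the clips within 8 mm. x axis along the bar to the tip; z square to the flat of the tip (up at the start). The bar runs from 70 mm behind to 190 mm ahead of this point; its last 60 mm taper from 16 to 4 mm thick, 22 mm wide. It balances 55 mm ahead of this point.
- bar_tip (a point): Middle of the end of the bar's chisel tip, on the bar's axis, 190 mm ahead of bar_grip. Axes as bar_grip.
- clips_mid (a point): Midway between two C-shaped spring clips on a fixed wooden rail (190 x 58 x 18 mm), on the axis of a bar snapped home, 48 mm above the bench. x axis along the bar's line, z up. The clips, 14 mm wide, 50 mm either side along x, open upwards and reach 61 mm above the bench. The bar comes out straight up and snaps in straight down, with 6 to 12 N on both clips together.
- thick_block_center (a point): Centre of the thicker ground steel packing block, 100 x 40 x 22 mm, about 0.7 kg, lying flat on the bench. x axis along its 100 mm length, z up.
- thick_end_a (a point): Middle of the upper edge of the thick block's end at its +x (50 mm from the centre, 11 mm above it).
- thick_end_b (a point): Middle of the upper edge of the thick block's end at its -x (50 mm from the centre, 11 mm above it).
- thin_block_center (a point): Centre of the thinner ground steel packing block, 100 x 40 x 12 mm, 0.36 kg, lying flat on the bench. It stays there. The two blocks may have changed places.
Things that resemble listed ones, but are neither listed nor needed, are in the scene too. Leave any black look-alike of the part that bears thick_block_center alone. What is shaped like the part that bears clips_mid but pink is not meant.

How it is judged:
By the outcome, as a careful person would: the job done as asked, in the order asked, and still so for the second after the job is handed in, with the robot touching nothing.
It also fails if it takes over 72 s, if anything falls off the work surface, if the arm or the gripper's body presses on something with over 40 N, if the wrist force passes 120 N, or if a joint passes its speed limit or range.

ROBOT

A 6-joint arm with a two-finger parallel gripper is mounted at the origin on the work surface. World frame = base frame: x ahead of the robot, y to its left, z up, the work surface at z = 0. Lengths are in mm, angles in rad, forces in N, time in s.
With the tool pointing down it reaches from about 300 to 850 mm from the base axis. Payload 5.4 kg.
Tool frame: the origin (TCP) lies midway between the tips of the shut fingers; the grasp point (between the pads) lies 19 mm behind it; z points along the fingers, y is the line along which they close (so a half turn about z gives the same grasp; the last joint's range is limited). The gripper opens to 85 mm and grips with 20 to 120 N. Pads are 22 mm wide; open, the fingers measure 114 mm over their backs; the gripper's body (76 mm by 85 mm) begins 54 mm behind the grasp point. The pads swing forward as they close: fully open they stand 13 mm farther back than shut.
Start: joints at [-1.322, 0.158, 1.597, -0, 1.386, -0.21], TCP at [254.627, -515.53, 231.299] pointing down, gripper open.
Joint ranges: [-2.91, 2.91], [-0.94, 2.29], [0.18, 2.7], [-1.29, 4.43], [0.17, 2.64], [-3, 3]. Speed limits (rad/s): [2.57, 2.57, 3.14, 3.14, 3.14, 3.14].

INTERFACE

Orientations are given as a unit quaternion [x, y, z, w].
In Python, from cell import status, eyes, job gives the robot as it stands.
- The arm moves only by the tool apply_moves, never from a script. Its arguments are lists of equal length, an entry for each row: "slide": the shift along the world's x, y, z in mm, a list of three; "roll": the turn about the world's z in degrees; "gripper": the finger opening in mm, from 0 to 85.4. In form: {"slide": [[dx, dy, dz], ...], "roll": [roll, ...], "gripper": [gripper, ...]}. A call has exactly 10 rows; each row shifts and turns the commanded pose from where the row before left it; what a row does not reach is not made up. A row lasts 1/8 s, in which the tool goes at most 62.5 mm and 10.7 degrees, less where a joint would pass 70% of its speed; a pose out of reach is approached as far as the arm can. A call with a gripper value outside its range is refused whole. The fingers move at their own pace and stop on an object; "newtons" is the grip in N (left out, the last holds). Time passes only in rows, so rows that do not move let the fingers close, or fill a call up. It gives the time, the measured TCP pose, the force, the opening and the grip force at its end, in the units of the state.
- status.sense(): the state, without advancing time (a new reading comes with each control period).
- eyes.grab_frame(name): name is "side" or "top" or "wrist"; returns the picture (400x640x3 uint8, red, green, blue); there is no depth.
- eyes.calibration(name): a dict with "mtx" (3x3 intrinsics, pixels), "k1" (the pictures are not rectified: a ray, as slopes to the right and down, at radius r is drawn at 1 + k1 r^2 times it, then the intrinsics apply), "R" (3x3) and "t" (3): a world point X has camera coordinates R X + t; the wrist camera has in their place "tool_from_camera" (4x4, takes a point from camera to tool coordinates, whose origin is the TCP and whose axes are the flange's). Camera axes: x right, y down, z forward; pixel columns grow to the right and rows downward; lengths in mm; the calibration is good to about 2 mm. A picture is of the moment at which its call begins: read the wrist's pose just before it. calibration takes no time and is no camera call.
- job.finish_job(): hands the job in; it is judged then, once.
The state is a dict: "time": time; "q": joint angles; "qvel": joint speeds; "joint_torque": joint torques, N m; "position": TCP position; "tcp_rot": TCP orientation; "ft_force": force on the tool from outside, world axes, zero at the start; "moment": the same for the moment, N m; "opening": opening from 0.0 (shut) to 1.0 (fully open); "finger_force": force on a finger pad.
Only numpy, scipy, OpenCV 4.12 (cv2) and the standard library are available. Lean on these libraries where they do the work, as an engineer would, in place of code of your own. Each camera call takes 0.05 s, during which the arm holds its last target. There are 200 camera calls.

## Working session

There is one attempt and no reset: what is moved stays moved. The work goes in short steps, Python scripts to look and compute and a tool call to move; the robot and the scene stay as the last step left them, time stands still between calls to the robot, and variables do not carry over. Pictures are saved under pics/ and viewed, at most 10 in all, crops included, and the job is handed in when it is done.

Besides the shell and the picture viewer there is one more tool, called after "Emit:" in YAML: its name, and indented under it one key for each argument. apply_moves: Moves the arm, as the interface text tells. Its arguments: {"type":"object","properties":{"slide":{"type":"array"},"roll":{"type":"array"},"gripper":{"type":"array"},"newtons":{"type":"number"}},"required":["slide","roll","gripper"]}

```bash
mkdir -p pics; ls; python3 - <<'E'
from cell import status, eyes, job
import cv2,numpy as np
s=status.sense();print(s)
for n in("side","top"):
    im=eyes.grab_frame(n);cv2.imwrite(f"pics/{n}0.png",im[:,:,::-1])
    np.save(f"pics/{n}0.npy",im)
    print(n,eyes.calibration(n))
print(eyes.calibration("wrist"))
E
```

```text
pics
{'time': 0.0, 'q': array([-1.32209914e+00,  1.59080582e-01,  1.59826481e+00, -1.50011054e-05,
        1.38619529e+00, -2.10087261e-01]), 'qvel': array([-0.00022245, -0.00071655, -0.00030152,  0.00013391, -0.00038431,
        0.00052289]), 'joint_torque': array([-6.31007570e-04, -3.96000087e+01, -3.31431234e+01, -3.62890023e-04,
        8.59982130e-03,  1.88813445e-07]), 'position': array([ 254.47236925, -514.93870545,  230.28287552]), 'tcp_rot': array([ 9.73803997e-01,  2.27386952e-01, -2.61724915e-05, -9.73687938e-04]), 'ft_force': array([0.06640136, 0.52207591, 0.27005943]), 'moment': array([ 0.01657145, -0.05323673, -0.00956282]), 'finger_force': 0.0, 'opening': 0.9967223301355134}
side {'mtx': array([[462.42507254,   0.        , 334.52097931],
       [  0.        , 462.42507254, 199.07984127],
       [  0.        ,   0.        ,   1.        ]]), 'k1': -0.07060169974296589, 'R': array([[ 0.99112329, -0.13293135, -0.00197055],
       [-0.08150607, -0.59585799, -0.79894306],
       [ 0.10503041,  0.79201169, -0.60140344]]), 't': array([-485.48732277,   28.54733478, 1367.3225586
[... 262 characters left out ...]
0.9785235 ,  0.01845049, -0.20530793],
       [ 0.20531135, -0.00172913, -0.97869518]]), 't': array([ -67.57070349,  484.46487426, 1704.94689863])}
{'mtx': array([[302.44248628,   0.        , 312.6099079 ],
       [  0.        , 302.44248628, 198.55185447],
       [  0.        ,   0.        ,   1.        ]]), 'k1': -0.04269796595407038, 'tool_from_camera': array([[ 5.12158026e-04, -9.51396613e-01, -3.07967892e-01,
         7.82849587e+01],
       [ 9.99999861e-01,  4.48597928e-04,  2.77182808e-04,
        -2.19499553e-01],
       [-1.25557026e-04, -3.07967991e-01,  9.51396710e-01,
        -1.44462079e+02],
       [ 0.00000000e+00,  0.00000000e+00,  0.00000000e+00,
         1.00000000e+00]])}
```

View pics/top0.png

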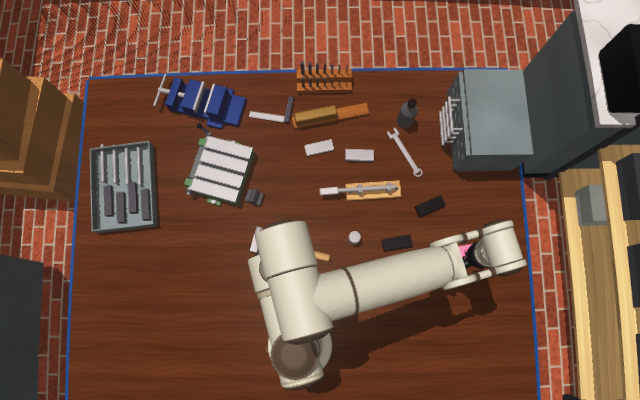

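View pics/side0.png

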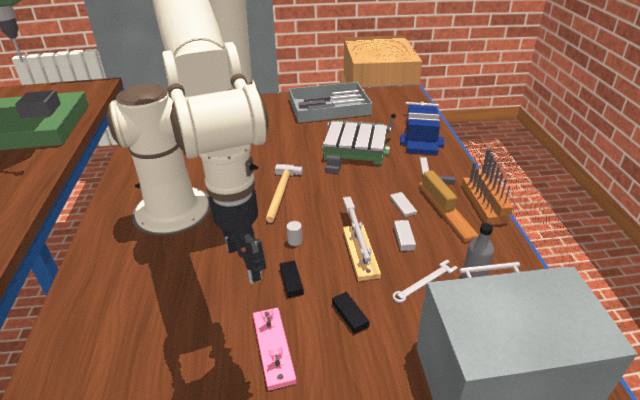

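The top view shows the table at about (220,172), the fulcrum at (255,198), the bar in its clips at (360,189) and the packing blocks at (319,147) and (360,155). The side view shows the same items, plus the pink rail decoy. I'll enlarge both next.

```bash
cat > h.py <<'E'
import numpy as np,cv2
from scipy.spatial.transform import Rotation as Ro
from cell import status,eyes
def cam(n,s=None):
    c=eyes.calibration(n)
    if n=="wrist":
        T=c["tool_from_camera"];Rw=Ro.from_quat(s["tcp_rot"]).as_matrix()
        R=Rw@T[:3,:3];o=Rw@T[:3,3]+s["position"]
    else: R=c["R"].T;o=-R@c["t"]
    return c,R,o
def ray(n,uv,s=None):
    c,R,o=cam(n,s);d=np.array([[c["k1"],0,0,0]])
    p=cv2.undistortPoints(np.array([[uv]],float),c["mtx"],d)[0,0]
    return o,R@np.array([p[0],p[1],1])
def onz(n,uv,z,s=None):
    o,d=ray(n,uv,s);return o+d*(z-o[2])/d[2]
def tri(*rs):
    A=0;b=0
    for o,d in rs:
        d=d/np.linalg.norm(d);P=np.eye(3)-np.outer(d,d);A=A+P;b=b+P@o
    x=np.linalg.solve(A,b)
    return x
def proj(n,X,s=None):
    c,R,o=cam(n,s);return cv2.projectPoints((R.T@(np.array(X,float)-o)).reshape(1,1,3),np.zeros(3),np.zeros(3),c["mtx"],np.array([c["k1"],0,0,0.]))[0].ravel()
E
python3 - <<'E'
import cv2
t=cv2.imread("pics/top0.png");s=cv2.imread("pics/side0.png")
a=cv2.resize(t[130:215,180:270],None,fx=6,fy=6,interpolation=cv2.INTER_CUBIC)[:,:540]
b=cv2.resize(t[135:205,295:410],None,fx=6.9,fy=6.9,interpolation=cv2.INTER_CUBIC)[:480]
import numpy as np
print(a.shape,b.shape)
cv2.imwrite("pics/c1.png",a);
A=cv2.resize(t[130:210,180:410],None,fx=3.45,fy=3.45,interpolation=cv2.INTER_CUBIC)
B=cv2.resize(s[110:195,315:400],None,fx=3.7,fy=3.7,interpolation=cv2.INTER_CUBIC)
C=cv2.resize(s[190:290,330:425],None,fx=3.15,fy=3.15,interpolation=cv2.INTER_CUBIC)
o=np.zeros((600,800,3),np.uint8);o[:276,:793]=A[:276,:793];o[280:280+B.shape[0],:B.shape[1]]=B;o[280:280+C.shape[0],400:400+C.shape[1]]=C
cv2.imwrite("pics/c1.png",o)
E
```

```text
(510, 540, 3) (480, 794, 3)
```

View pics/c1.png

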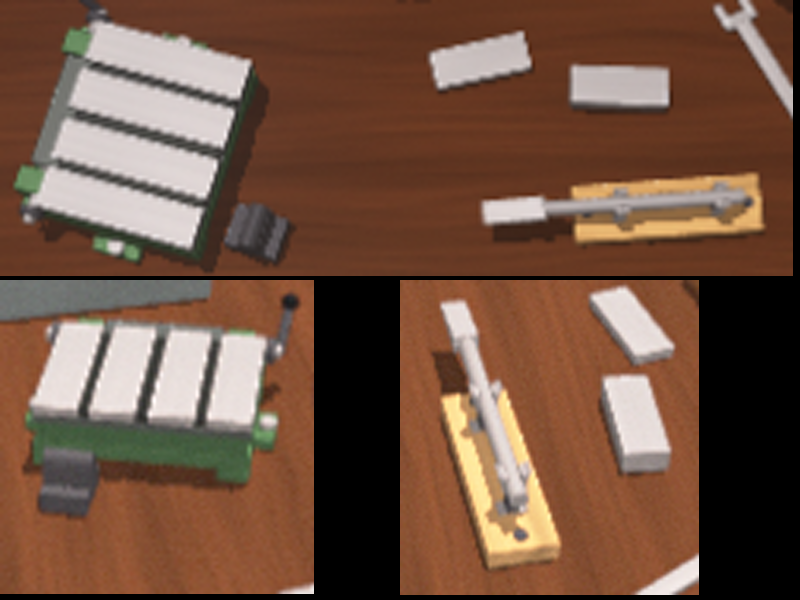

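```bash
python3 - <<'E'
from h import *
T=lambda u,v:(180+u/3.45,130+v/3.45)
B=lambda u,v:(315+u/3.7,110+(v-280)/3.7)
C=lambda u,v:(330+(u-400)/3.15,190+(v-280)/3.15)
r=lambda n,p,z:print(n,onz("top",T(*p),z).round(1))
r("front -y corner",(252,65),64);r("front +y corner",(195,248),64);r("slot f",(240,103),64);r("slot b",(75,65),64)
s=lambda n,p,z:print("side",n,onz("side",p,z).round(1))
s("front +y",B(32,418),64);s("front -y",B(258,428),64)
r("tip",(482,212),48);r("handle",(750,202),48);s("tip",C(456,303),48);s("handle",C(517,497),48)
for p in((572,188),(762,176),(762,230),(577,241)):r("rail",p,18)
for p in((570,66),(668,68),(669,105),(571,104)):r("thick",p,22)
for p in((430,50),(524,33),(531,65),(438,88)):r("thin",p,12)
for p in((243,205),(290,237)):r("ful",p,48)
s("ful crestL",B(50,455),48)
print(status.sense()["tcp_rot"])
E
```

```text
front -y corner [664.6 149.1  64. ]
front +y corner [478.3 203.5  64. ]
slot f [625.2 160.7  64. ]
slot b [668.9 328.6  64. ]
side front +y [478.4 183.4  64. ]
side front -y [674.3 139.3  64. ]
tip [512.7 -78.7  48. ]
handle [ 517.9 -345.4   48. ]
side tip [517.9 -78.7  48. ]
side handle [ 525.7 -333.8   48. ]
rail [ 542.7 -170.2   18. ]
rail [ 551.7 -363.7   18. ]
rail [ 495.6 -360.8   18. ]
rail [ 487.8 -173.6   18. ]
thick [ 670.3 -171.8   22. ]
thick [ 666.5 -272.3   22. ]
thick [ 627.  -271.7   22. ]
thick [ 629.8 -171.6   22. ]
thin [693.4 -28.3  12. ]
thin [ 710.  -125.8   12. ]
thin [ 675.2 -132.2   12. ]
thin [652.3 -36.   12. ]
ful [524.4 158.8  48. ]
ful [491.  111.7  48. ]
side ful crestL [489.6 144.9  48. ]
[ 9.73805920e-01  2.27379159e-01 -2.32692141e-05 -8.64522993e-04]
```

Emit:
apply_moves:
  slide:
    - [38,35,-4]
    - [38,35,-4]
    - [38,35,-4]
    - [38,35,-4]
    - [38,35,-4]
    - [38,35,-4]
    - [36,36,-6]
    - [0,0,0]
    - [0,0,0]
    - [0,0,0]
  roll: [9.3,9.3,9.3,9.3,9.3,9.3,9.4,0,0,0]
  gripper: [60,60,60,60,60,60,60,60,60,60]

```text
time: 1.35
position: [517.9, -270.5, 201.4]
tcp_rot: [0.699, 0.715, -0.0, 0.0]
ft_force: [-0.6, 0.2, 0.1]
opening: 0.703
finger_force: 0.0
```

```bash
python3 - <<'E'
from h import *
import pickle
s=status.sense();im=eyes.grab_frame("wrist");pickle.dump((s,im),open("w1.pkl","wb"))
t=eyes.grab_frame("top");np.save("pics/t1.npy",t)
cv2.imwrite("pics/w1.png",im[:,:,::-1]);cv2.imwrite("pics/t1.png",t[:,:,::-1]);print(s["position"],s["tcp_rot"],s["time"],np.degrees(s["q"]).round(1))
E
```

```text
[ 517.9054738  -270.53802931  201.35112593] [ 6.98668874e-01  7.15445165e-01 -1.43183651e-04  3.62485243e-06] 1.35 [-39.4  11.8  91.9  -0.   76.4 -40.8]
```

View pics/w1.png

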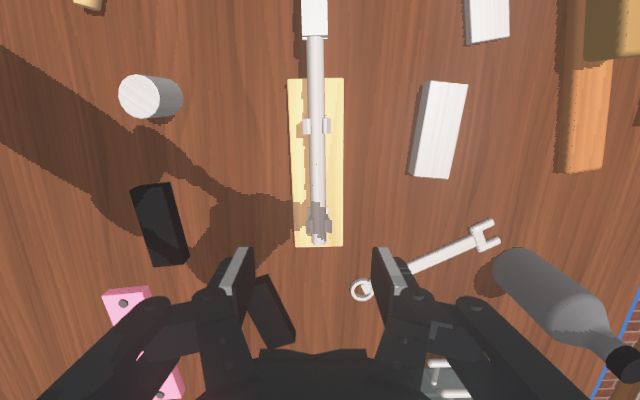

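The wrist view shows the rail from (290,80) to (343,245), with clips at rows ~126 and ~222. The bar shank runs from (315,40) to (319,243), and the thick block is at (438,130).

```bash
python3 - <<'E'
from h import *
import pickle
s,im=pickle.load(open("w1.pkl","rb"))
w=lambda n,p,z:print(n,onz("wrist",p,z,s).round(1))
w("shank top",(315.5,45),50);w("blade start",(315,38),50);w("shank bottom end",(319.5,240),50)
w("clip far",(316,126),55);w("clip near",(319.5,222),55)
for p in((288,80),(343,78),(343,246),(295,247)):w("rail",p,18)
for p in((425,81),(468,84),(448,178),(410,174)):w("thick",p,22)
E
```

```text
shank top [ 516.7 -143.6   50. ]
blade start [ 516.1 -137.9   50. ]
shank bottom end [ 526.2 -334.2   50. ]
clip far [ 519.1 -214.1   55. ]
clip near [ 525.4 -311.3   55. ]
rail [ 489.8 -171.8   18. ]
rail [ 545.6 -168.5   18. ]
rail [ 555.9 -356.9   18. ]
rail [ 498.2 -359.6   18. ]
thick [ 628.4 -168.9   22. ]
thick [ 673.1 -170.1   22. ]
thick [ 667.6 -268.9   22. ]
thick [ 624.4 -265.5   22. ]
```

Emit:
apply_moves:
  slide:
    - [4,5,-40]
    - [0,0,-50]
    - [0,0,-50]
    - [0,0,-32]
    - [0,0,0]
    - [0,0,0]
    - [0,0,0]
    - [0,0,0]
    - [0,0,0]
    - [0,0,0]
  roll: [1.5,0,0,0,0,0,0,0,0,0]
  gripper: [45,45,45,45,45,10,10,10,10,10]
  newtons: 80

```text
time: 2.7
position: [523.8, -266.0, 32.0]
tcp_rot: [0.688, 0.725, -0.0, 0.002]
ft_force: [-2.7, -0.6, 6.1]
opening: 0.157
finger_force: 78.0
```

Emit:
apply_moves:
  slide:
    - [0,0,5]
    - [0,0,10]
    - [0,0,15]
    - [0,0,20]
    - [0,0,25]
    - [0,0,25]
    - [0,0,0]
    - [0,0,0]
    - [0,0,0]
    - [0,0,0]
  roll: [0,0,0,0,0,0,0,0,0,0]
  gripper: [10,10,10,10,10,10,10,10,10,10]

```text
time: 3.95
position: [522.1, -264.1, 128.3]
tcp_rot: [0.688, 0.725, -0.0, -0.001]
ft_force: [0.5, -0.5, -3.6]
opening: 0.159
finger_force: 79.1
```

```bash
python3 - <<'E'
from h import *
import pickle
s=status.sense();im=eyes.grab_frame("wrist");pickle.dump((s,im),open("w2.pkl","wb"))
t=eyes.grab_frame("top");sd=eyes.grab_frame("side");pickle.dump(t,open("t2.pkl","wb"))
o=np.zeros((600,800,3),np.uint8);o[:250,:400]=cv2.resize(im,(400,250))
A=cv2.resize(t[120:220,180:330],None,fx=5,fy=3.4,interpolation=2)
A=cv2.resize(t[125:215,185:275],None,fx=3.8,fy=3.8,interpolation=2);o[255:255+342,:342]=A
C=cv2.resize(sd[110:300,300:430],None,fx=3,fy=3,interpolation=2);o[:570,405:795]=C
cv2.imwrite("pics/w2.png",o[:,:,::-1]);print(s["position"],s["tcp_rot"],s["time"],s["ft_force"],s["moment"])
E
```

```text
[ 522.12015197 -264.12323158  128.27608938] [ 6.88422934e-01  7.25308905e-01 -9.04447662e-05 -9.21163006e-04] 3.95 [ 0.48629789 -0.54452976 -3.62523765] [-0.22698507 -0.04759832  0.03364124]
```

View pics/w2.png

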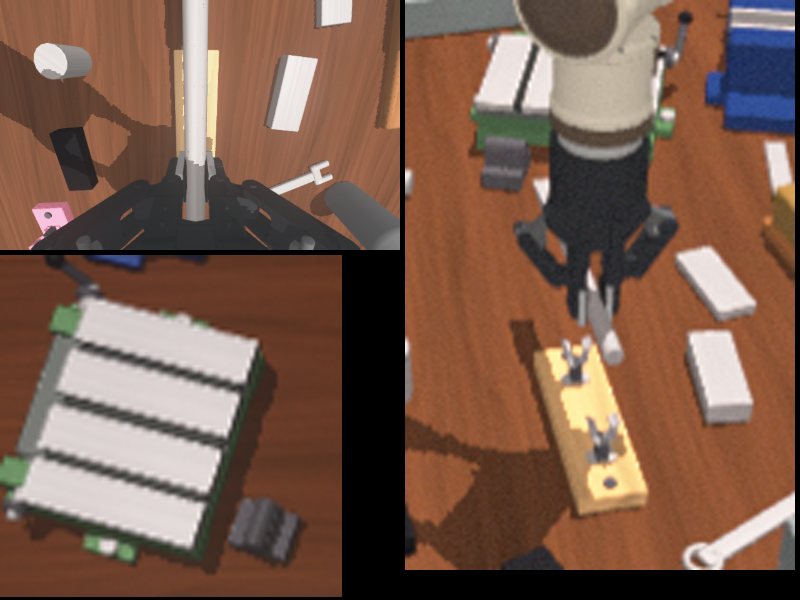

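The bar is out of the clips and level in the gripper, and the fulcrum shows clearly at the table's +y half. I'll move to the front of the table and look from there.

Emit:
apply_moves:
  slide:
    - [-9,27,2]
    - [-9,28,2]
    - [-9,28,2]
    - [-10,28,2]
    - [-10,28,0]
    - [-10,28,0]
    - [-10,28,0]
    - [-9,25,0]
    - [0,0,0]
    - [0,0,0]
  roll: [-2,-2,-2,-2,-2.5,-2.5,-2.5,-2.5,0,0]
  gripper: [10,10,10,10,10,10,10,10,10,10]

```text
time: 5.35
position: [446.9, -44.9, 137.5]
tcp_rot: [0.793, 0.609, 0.0, 0.0]
ft_force: [0.2, -0.8, -4.5]
opening: 0.157
finger_force: 79.0
```

```bash
python3 - <<'E'
from h import *
import pickle
s=status.sense();im=eyes.grab_frame("wrist");pickle.dump((s,im),open("w3.pkl","wb"))
t=eyes.grab_frame("top");sd=eyes.grab_frame("side");pickle.dump((t,sd),open("t3.pkl","wb"))
o=np.zeros((600,800,3),np.uint8);o[:260,:640]=im[:260]
A=cv2.resize(t[130:220,185:300],None,fx=3.7,fy=3.7,interpolation=2);o[265:265+A.shape[0],:A.shape[1]]=A
C=cv2.resize(sd[110:200,310:410],None,fx=3.6,fy=3.6,interpolation=2);o[265:265+C.shape[0],430:430+C.shape[1]]=C
cv2.imwrite("pics/w3.png",o[:,:,::-1]);print(s["position"],s["tcp_rot"],s["time"],s["ft_force"],s["moment"])
E
```

```text
[446.91994714 -44.91155897 137.51507883] [7.93266429e-01 6.08874541e-01 4.54774394e-05 4.04489909e-04] 5.35 [ 0.23378552 -0.79891367 -4.4689631 ] [-0.27777269  0.00851749  0.00425132]
```

View pics/w3.png

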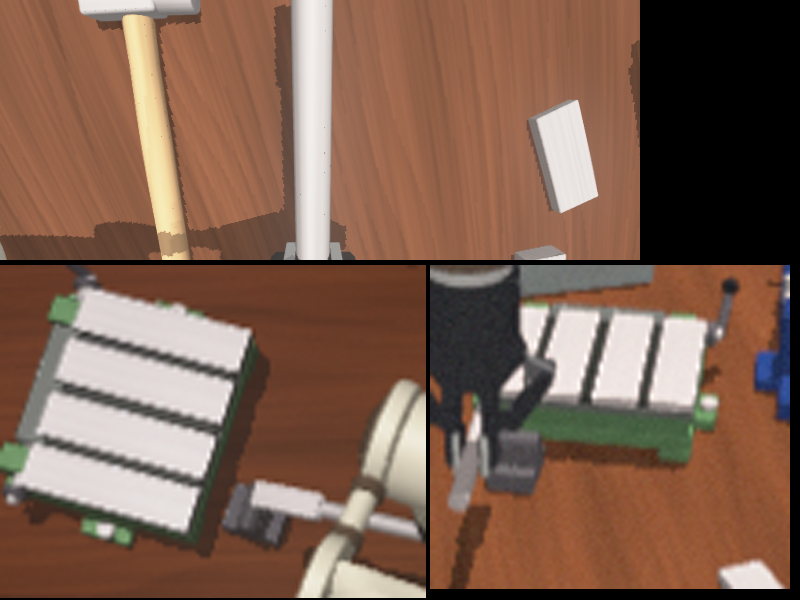

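The wrist camera doesn't reach the table from here. The top view shows the blade tip at about (253,191), just above the fulcrum. I'll measure the plate edge, fulcrum and tip with masks.

```bash
python3 - <<'E'
from h import *
import pickle
t2=pickle.load(open("t2.pkl","rb"));s0=np.load("pics/side0.npy");t3,_=pickle.load(open("t3.pkl","rb"))
def big(m,seed=None):
    n,l,st,c=cv2.connectedComponentsWithStats(m.astype(np.uint8));k=1+st[1:,4].argmax();return l==k
def roi(im,x0,y0,x1,y1,f):
    m=np.zeros(im.shape[:2],bool);m[y0:y1,x0:x1]=f(im[y0:y1,x0:x1].astype(int));return m
white=lambda a:(a.min(2)>135)&(a.max(2)-a.min(2)<45)
for n,im,r in(("top",t2,(186,130,262,207)),("side",s0,(318,115,392,170))):
    m=roi(im,*r,white).astype(np.uint8);m=cv2.morphologyEx(m,cv2.MORPH_CLOSE,np.ones((5,5)));m=big(m).astype(np.uint8)
    m=cv2.morphologyEx(m,cv2.MORPH_OPEN,np.ones((7,7)))
    c=max(cv2.findContours(m,0,2)[0],key=cv2.contourArea)[:,0]
    P=np.array([onz(n,p,64)[:2] for p in c],np.float32);q=cv2.minAreaRect(P);print(n,q,"\n",cv2.boxPoints(q).round(1).tolist())
gray=lambda a:(a.max(2)-a.min(2)<22)&(a.max(2)<140)&(a.max(2)>35)
m=big(roi(t2,242,184,270,210,gray));v,u=np.nonzero(m);print("ful",m.sum(),u.min(),u.max(),v.min(),v.max(),u.mean(),v.mean(),onz("top",(u.mean(),v.mean()),35))
for z in(0,48):
    P=np.array([onz("top",p,z)[:2] for p in zip(u,v)],np.float32);print(z,cv2.minAreaRect(P))
sub=t2[184:208,242:270].mean(2).astype(int)
print(sub[4:20:1,3:27])
m=big(roi(t3,245,180,275,205,white));v,u=np.nonzero(m);P=np.array([onz("top",p,153)[:2] for p in zip(u,v)],np.float32);print("blade",cv2.boxPoints(cv2.minAreaRect(P)))
E
```

```text
top ((598.048828125, 260.087646484375), (167.6927032470703, 209.9408416748047), 74.196533203125) 
 [[474.20001220703125, 208.0], [676.2000122070312, 150.8000030517578], [721.9000244140625, 312.20001220703125], [519.9000244140625, 369.3999938964844]]
side ((597.7005615234375, 258.1449890136719), (185.03456115722656, 202.83082580566406), 75.4671401977539) 
 [[476.29998779296875, 194.0], [672.7000122070312, 143.10000610351562], [719.0999755859375, 322.29998779296875], [522.7000122070312, 373.20001220703125]]
ful 224 245 263 189 205 254.19196428571428 196.89285714285714 [500.73661983 147.26098027  35.        ]
0 ((509.9549560546875, 150.95584106445312), (58.250762939453125, 51.80707931518555), 70.38890838623047)
48 ((499.4429626464844, 144.86050415039062), (56.669281005859375, 50.400508880615234), 70.3888931274414)
[[ 47  46  47  48  64  67  67  68  69  69  67  68  68  68  68  67  69  68
   69  68  69  68  69  69]
 [ 47  47  47  63  91 100  72  73  75  81  84  70  66  66  65  66  67  67
   67  67  67  67  68  67]
 [ 47  47  63  80  97 101  88  74  81  92  84  70  62  65  66  66  66  66
 
[... 738 characters left out ...]
  97  97  95  72  79  88  87  73  62  46  48  53  58  93  95  90  45
   46  58  65  64  64  64]
 [ 98  97  96  95  74  81  93  81  69  59  59  47  59  87  94  91  66  42
   47  62  63  63  62  62]
 [ 71  81  95  89  66  77  93  76  65  53  58  51  61  96  97  94  49  44
   49  64  64  64  64  64]
 [ 58  57  63  62  51  55  62  59  59  48  48  57  86  95  96  91  44  46
   49  67  67  67  67  66]
 [ 65  61  45  46  45  45  45  48  48  46  46  61  95  96  92  72  43  48
   61  65  68  67  67  67]
 [ 69  69  64  63  63  48  47  46  44  46  49  61  98  96  94  52  46  50
   67  67  68  68  67  67]]
blade [[467.77588  69.76012]
 [489.71295  64.84839]
 [505.15997 133.83893]
 [483.2229  138.75066]]
```

Emit:
apply_moves:
  slide:
    - [3,11,0]
    - [4,14,0]
    - [3,14,0]
    - [0,0,-25]
    - [0,0,-25]
    - [0,0,-18]
    - [0,0,-9]
    - [0,0,0]
    - [0,0,0]
    - [0,0,0]
  roll: [0,0,0,0,0,0,0,0,0,0]
  gripper: [10,10,10,10,10,10,10,10,10,10]

```text
time: 6.75
position: [457.4, -5.7, 61.2]
tcp_rot: [0.793, 0.609, 0.001, 0.001]
ft_force: [-0.6, -0.3, -3.8]
opening: 0.156
finger_force: 79.0
```

Emit:
apply_moves:
  slide:
    - [0,0,0]
    - [0,0,0]
    - [0,0,0]
    - [0,0,0]
    - [0,0,0]
    - [0,0,0]
    - [0,0,0]
    - [0,0,0]
    - [0,0,0]
    - [0,0,0]
  roll: [0,0,0,0,0,0,0,0,0,0]
  gripper: [10,10,10,10,10,10,10,10,10,10]
  newtons: 20

```text
time: 8.0
position: [456.6, -5.5, 60.3]
tcp_rot: [0.793, 0.609, 0.0, 0.0]
ft_force: [-0.1, -0.6, -3.2]
opening: 0.16
finger_force: 79.0
```

```bash
cat > look.py <<'E'
from h import *
import sys
k=sys.argv[1]
s=status.sense();im=eyes.grab_frame("wrist");t=eyes.grab_frame("top");sd=eyes.grab_frame("side")
o=np.zeros((600,800,3),np.uint8)
o[:260,:416]=cv2.resize(im,(416,260))
A=cv2.resize(t[130:220,185:300],None,fx=3.6,fy=3.6,interpolation=2);o[265:265+A.shape[0],:A.shape[1]]=A
C=cv2.resize(sd[110:230,300:395],None,fx=4,fy=4,interpolation=2);o[:C.shape[0],420:420+C.shape[1]]=C
for n,f in(("w",im),("t",t),("s",sd)):np.save(f"pics/{k}{n}.npy",f)
import pickle;pickle.dump(s,open(f"pics/{k}.pkl","wb"))
cv2.imwrite(f"pics/{k}.png",o[:,:,::-1]);print(s["position"].round(1),s["tcp_rot"].round(3),s["time"],s["ft_force"].round(2),s["moment"].round(3))
E
python3 look.py l4
```

```text
[456.6  -5.5  60.3] [0.793 0.609 0.    0.   ] 8.0 [-0.05 -0.64 -3.21] [-0.244  0.003  0.011]
```

View pics/l4.png

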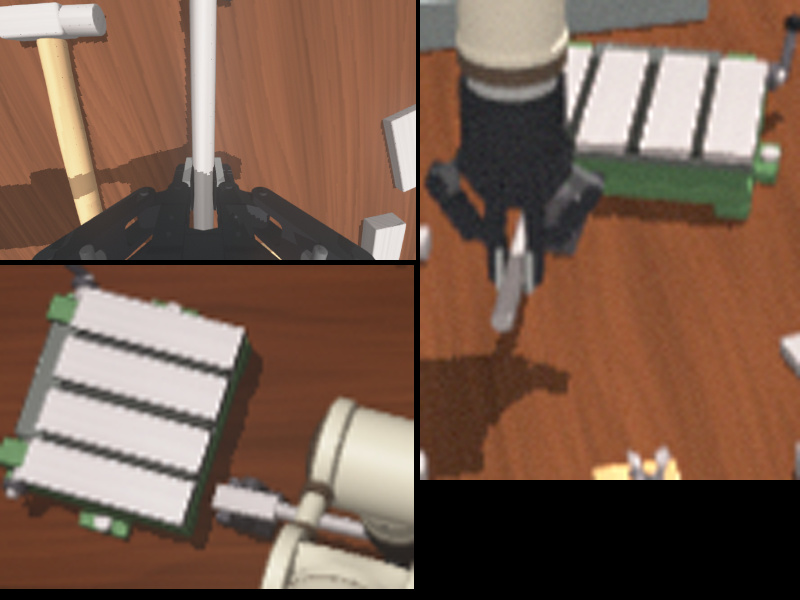

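Grip force stayed at 79 N, so the new value isn't taken without a new finger target. I'll give a changed target with 20 N.

Emit:
apply_moves:
  slide:
    - [0,0,0]
    - [0,0,0]
    - [0,0,0]
    - [0,0,0]
    - [0,0,0]
    - [0,0,0]
    - [0,0,0]
    - [0,0,0]
    - [0,0,0]
    - [0,0,0]
  roll: [0,0,0,0,0,0,0,0,0,0]
  gripper: [12,12,12,12,12,12,12,12,12,12]
  newtons: 20

```text
time: 9.4
position: [456.6, -5.5, 60.3]
tcp_rot: [0.793, 0.609, 0.0, 0.0]
ft_force: [-0.2, 0.7, -3.8]
opening: 0.157
finger_force: 79.0
```

```bash
python3 look.py l5
```

```text
[456.6  -5.5  60.3] [0.793 0.609 0.    0.   ] 9.4 [-0.22  0.71 -3.8 ] [-0.277  0.055  0.037]
```

The grip force can't be lowered while holding, and the bar is held rigidly level. I'll give it the tip-down tilt by resting its handle on the table plate's +y side and pressing down, so that it turns in the pads.

Emit:
apply_moves:
  slide:
    - [0,5,40]
    - [0,25,30]
    - [0,35,0]
    - [-1,35,0]
    - [-1,35,0]
    - [-1,35,0]
    - [-1,35,0]
    - [-1,30,0]
    - [-1,9,0]
    - [0,0,0]
  roll: [9,9,10,10,10,10,10,10,10,2]
  gripper: [10,10,10,10,10,10,10,10,10,10]

```text
time: 10.8
position: [450.5, 239.1, 130.2]
tcp_rot: [0.13, 0.992, 0.0, 0.0]
ft_force: [1.0, -0.5, -4.3]
opening: 0.154
finger_force: 79.0
```

Emit:
apply_moves:
  slide:
    - [0,0,-25]
    - [0,0,-25]
    - [0,0,-10]
    - [0,0,-5]
    - [0,0,-3]
    - [0,0,0]
    - [0,0,0]
    - [0,0,0]
    - [0,0,0]
    - [0,0,0]
  roll: [0,0,0,0,0,0,0,0,0,0]
  gripper: [10,10,10,10,10,10,10,10,10,10]

```text
time: 12.05
position: [450.6, 238.5, 62.3]
tcp_rot: [0.131, 0.991, 0.0, 0.0]
ft_force: [0.4, -0.5, -4.4]
opening: 0.156
finger_force: 79.0
```

```bash
python3 look.py l6
```

```text
[450.6 238.5  62.3] [0.131 0.991 0.    0.   ] 12.05 [ 0.43 -0.55 -4.37] [-0.056 -0.248 -0.035]
```

View pics/l6.png

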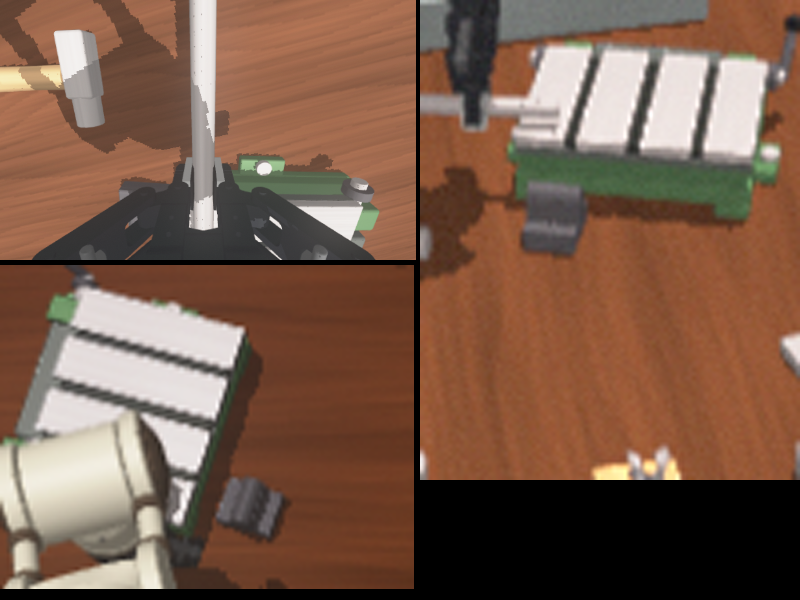

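The handle overlaps the plate's +y side, at about (540,110) in the side crop. I'll press down gently.

Emit:
apply_moves:
  slide:
    - [0,0,-3]
    - [0,0,-3]
    - [0,0,-2]
    - [0,0,-2]
    - [0,0,-1]
    - [0,0,0]
    - [0,0,0]
    - [0,0,0]
    - [0,0,0]
    - [0,0,0]
  roll: [0,0,0,0,0,0,0,0,0,0]
  gripper: [10,10,10,10,10,10,10,10,10,10]

```text
time: 13.45
position: [450.5, 238.7, 52.1]
tcp_rot: [0.131, 0.991, -0.0, -0.0]
ft_force: [-6.0, -0.8, 4.8]
opening: 0.159
finger_force: 80.5
```

Emit:
apply_moves:
  slide:
    - [0,0,-2]
    - [0,0,-2]
    - [0,0,-1]
    - [0,0,-1]
    - [0,0,0]
    - [0,0,0]
    - [0,0,0]
    - [0,0,0]
    - [0,0,0]
    - [0,0,0]
  roll: [0,0,0,0,0,0,0,0,0,0]
  gripper: [10,10,10,10,10,10,10,10,10,10]

```text
time: 14.7
position: [450.4, 238.9, 46.2]
tcp_rot: [0.131, 0.991, 0.0, -0.0]
ft_force: [-7.3, 0.4, 6.7]
opening: 0.158
finger_force: 82.1
```

```bash
python3 look.py l7; python3 - <<'E'
from h import *
import pickle
s=pickle.load(open("pics/l7.pkl","rb"))
sd=np.load("pics/l7s.npy")
# crop bar from side, and wrist
w=np.load("pics/l7w.npy")
o=np.zeros((600,800,3),np.uint8);o[:400,:640]=w
C=cv2.resize(sd[110:160,240:345],None,fx=3.8,fy=3.8,interpolation=2);o[405:405+C.shape[0],:C.shape[1]]=C
cv2.imwrite("pics/l7b.png",o[:,:,::-1])
E
```

```text
[450.4 238.9  46.2] [ 0.131  0.991  0.    -0.   ] 14.7 [-7.25  0.42  6.68] [-0.129  0.315 -0.047]
```

View pics/l7b.png

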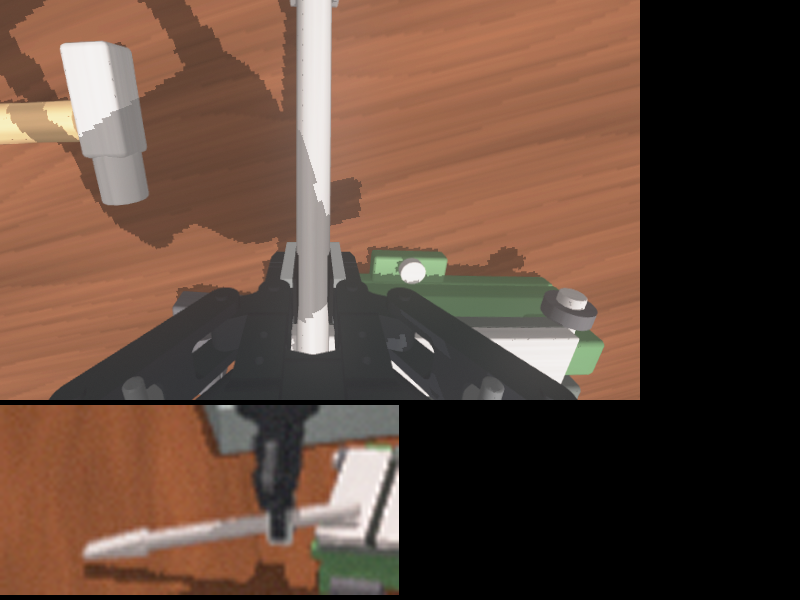

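The bar now tilts tip-down in the grip (tip at side pixel ~(262,148)). I'll work out the slope.

```bash
python3 - <<'E'
from h import *
o,d=ray("side",(262.4,148.2))
a=np.radians(165);g=np.array([450.4,238.9]);nrm=np.array([-np.sin(a),np.cos(a)])
k=((g-o[:2])@nrm)/(d[:2]@nrm);X=o+k*d;L=(X[:2]-g)@[np.cos(a),np.sin(a)]
print(X,L,(X[2]-63)/L)
E
```

```text
[273.84884263 286.20674004  16.98999377] 182.77920784941483 -0.25172450835129234
```

Emit:
apply_moves:
  slide:
    - [0,0,-1]
    - [0,0,-1]
    - [0,0,0]
    - [0,0,0]
    - [0,0,10]
    - [0,0,30]
    - [0,0,40]
    - [0,-15,16]
    - [0,-30,0]
    - [1,-30,0]
  roll: [0,0,0,0,0,0,0,-6,-10,-10]
  gripper: [10,10,10,10,10,10,10,10,10,10]

```text
time: 16.1
position: [451.8, 162.7, 139.9]
tcp_rot: [0.353, 0.936, 0.0, 0.001]
ft_force: [1.0, -0.8, -4.8]
opening: 0.156
finger_force: 81.6
```

Emit:
apply_moves:
  slide:
    - [1,-30,0]
    - [1,-30,0]
    - [1,-30,0]
    - [1,-30,0]
    - [2,-25,0]
    - [2,-15,0]
    - [0,0,0]
    - [0,0,0]
    - [0,0,0]
    - [0,0,0]
  roll: [-10,-10,-10,-10,-10,-10,-4,0,0,0]
  gripper: [10,10,10,10,10,10,10,10,10,10]

```text
time: 17.35
position: [459.6, 3.6, 139.3]
tcp_rot: [0.793, 0.609, -0.0, 0.0]
ft_force: [-0.1, -0.1, -3.2]
opening: 0.157
finger_force: 81.4
```

```bash
python3 look.py l8; python3 - <<'E'
from h import *
t=np.load("pics/l8t.npy")
a=t[175:215,235:290].astype(int);m=((a.min(2)>135)&(a.max(2)-a.min(2)<45)).astype(np.uint8)
n,l,st,c=cv2.connectedComponentsWithStats(m)
for k in range(1,n):
    if st[k,4]>15:
        v,u=np.nonzero(l==k);i=u.argmin();print(st[k],[onz("top",(235+u[u<=u.min()+1].mean(),175+v[u<=u.min()+1].mean()),z).round(1) for z in(98,80)])
E
```

```text
[459.6   3.6 139.3] [ 0.793  0.609 -0.     0.   ] 17.35 [-0.12 -0.08 -3.22] [-0.256  0.063 -0.014]
[ 0  0  8 13 85] [array([544.3, 202.6,  98. ]), array([548.9, 205.5,  80. ])]
[30  0  7 10 52] [array([545. , 101.3,  98. ]), array([549.5, 103.2,  80. ])]
[ 37   0  18  16 251] [array([538.7,  77.9,  98. ]), array([543.1,  79.5,  80. ])]
[ 0 14  4 13 28] [array([496.6, 202.2,  98. ]), array([500.6, 205.2,  80. ])]
[  7  14  27  10 164] [array([503.8, 177.3,  98. ]), array([507.9, 180. ,  80. ])]
[33 19 14  6 48] [array([489.7,  91.1,  98. ]), array([493.6,  92.8,  80. ])]
[ 17  27  38  13 192] [array([434.6, 143.7,  98. ]), array([438. , 146.1,  80. ])]
```

Emit:
apply_moves:
  slide:
    - [0,0,-20]
    - [0,0,-21]
    - [0,0,-8]
    - [0,0,-4]
    - [1.3,4.8,-1.5]
    - [1.3,4.8,-1.5]
    - [1.3,4.9,-1.5]
    - [1.3,4.9,-1.5]
    - [0,0,0]
    - [0,0,0]
  roll: [0,0,0,0,0,0,0,0,0,0]
  gripper: [10,10,10,10,10,10,10,10,10,10]

```text
time: 18.75
position: [464.8, 22.9, 80.3]
tcp_rot: [0.793, 0.609, -0.0, 0.0]
ft_force: [0.4, 0.6, -3.7]
opening: 0.16
finger_force: 81.3
```

Emit:
apply_moves:
  slide:
    - [0,0,-2]
    - [0,0,-2]
    - [0,0,-2]
    - [0,0,-2]
    - [-0.2,-0.8,-2]
    - [-0.2,-0.8,-2]
    - [0,0,0]
    - [0,0,0]
    - [0,0,0]
    - [0,0,0]
  roll: [0,0,0,0,0,0,0,0,0,0]
  gripper: [10,10,10,10,10,10,10,10,10,10]

```text
time: 20.0
position: [464.7, 21.3, 68.5]
tcp_rot: [0.793, 0.609, 0.0, 0.0]
ft_force: [1.1, 3.2, -0.4]
opening: 0.158
finger_force: 81.3
```

```bash
python3 look.py l9; python3 - <<'E'
import cv2,numpy as np
t=np.load("pics/l9t.npy");s=np.load("pics/l9s.npy")
o=np.zeros((590,800,3),np.uint8)
A=cv2.resize(t[160:215,220:290],None,fx=5.5,fy=5.5,interpolation=2);o[:A.shape[0],:A.shape[1]]=A
C=cv2.resize(s[115:190,305:375],None,fx=5.5,fy=5.5,interpolation=2);o[:C.shape[0],400:400+C.shape[1]]=C
cv2.imwrite("pics/l9b.png",o[:420,:,::-1])
E
```

```text
[464.7  21.3  68.5] [0.793 0.609 0.    0.   ] 20.0 [ 1.08  3.15 -0.36] [ 0.779 -0.303 -0.039]
```

View pics/l9b.png

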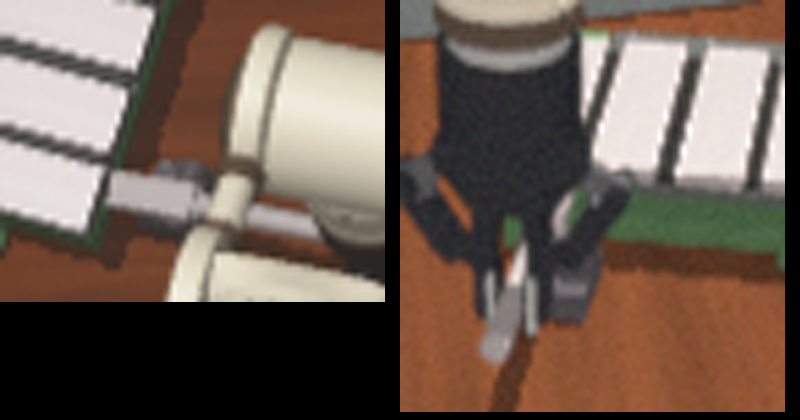

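The blade end meets the plate's front edge at (108,190) in the crop, centred over the fulcrum. Contact is light so far, so I'll keep lowering.

Emit:
apply_moves:
  slide:
    - [0,0,-2]
    - [0,0,-2]
    - [0,0,-2]
    - [0,0,-2]
    - [0,0,-2]
    - [0,0,0]
    - [0,0,0]
    - [0,0,0]
    - [0,0,0]
    - [0,0,0]
  roll: [0,0,0,0,0,0,0,0,0,0]
  gripper: [10,10,10,10,10,10,10,10,10,10]

```text
time: 21.4
position: [464.7, 19.9, 58.6]
tcp_rot: [0.793, 0.609, -0.001, 0.001]
ft_force: [-2.4, -8.0, 5.4]
opening: 0.158
finger_force: 81.5
```

```bash
cat > plate.py <<'E'
from h import *
import sys
# plate-front-edge row shift in side view at the -y half vs start, converted to tilt by proj of edge height
def prof(im):
    c0,c1=352,386;g=im[:,c0:c1].astype(int)
    out=[]
    for j in range(c1-c0):
        col=g[100:175,j].min(1)
        k=np.nonzero(col>140)[0]
        out.append(100+k.max() if len(k) else np.nan)
    return np.array(out,float)
if __name__=="__main__":
    s=eyes.grab_frame("side") if len(sys.argv)<2 else np.load(sys.argv[1])
    np.save("pics/now_s.npy",s)
    a=prof(np.load("pics/side0.npy"));b=prof(s);d=a-b
    e=np.array([642,152,0.]);p0=proj("side",e+[0,0,64]);p1=proj("side",e+[0,0,81])
    print("rows up",np.nanmedian(d),np.nanmean(d),"px per .1rad",(p0-p1)[1])
    g0=cv2.cvtColor(np.load("pics/side0.npy"),7).astype(np.float32);g1=cv2.cvtColor(s,7).astype(np.float32)
    # template shift of front edge patch
    u,v=proj("side",[642,152,64]).astype(int)
    T=cv2.resize(g0[v-7:v+8,u-12:u+13],None,fx=4,fy=4,interpolation=2);S=cv2.resize(g1[v-25:v+14,u-17:u+18],None,fx=4,fy=4,interpolation=2)
    r=cv2.matchTemplate(S,T,cv2.TM_CCOEFF_NORMED);_,m,_,l=cv2.minMaxLoc(r);print("shift",18-l[1]/4,l[0]/4-5,m)
E
python3 plate.py; python3 look.py l10
```

```text
rows up 0.0 -0.17647058823529413 px per .1rad 4.49653376178901
shift 0.0 0.0 0.9993265867233276
[464.7  19.9  58.6] [ 0.793  0.609 -0.001  0.001] 21.45 [-2.44 -8.55  4.6 ] [-0.556  0.159 -0.053]
```

```bash
python3 - <<'E'
from h import *
D=np.array([[.259,.966],[.966,-.259]])
t=np.load("pics/l10t.npy")
for p,z in(((239.6,194.5),45),((238.7,194.5),64),((239.6,194.5),64),((240.3,194.5),28)):print(p,z,(D@onz("top",p,z)[:2]).round(1))
print(t[186:202,232:256].mean(2).astype(int));print((t[186:202,232:256,1].astype(int)-t[186:202,232:256,0]))
E
```

```text
(239.6, 194.5) 45 [321.2 439.8]
(238.7, 194.5) 64 [320.2 435.7]
(239.6, 194.5) 64 [317.3 436.5]
(240.3, 194.5) 28 [322.4 443.4]
[[ 92 120 154 149 172 223 230 223 102  56  61  51  54  54  54  53  55  77
   77  76  77  77  76  76]
 [ 83  82  81  80 102 152 159 147  76  59  55  51  53  54  53  53  55  75
   76  76  76  75  75  76]
 [112  83  82  83  83  84  82  63  63  62  51  51  52  52  51  51  53  69
   72  72  73  74  75  73]
 [199 205 158 140  86  82  75  57  55  59  50  52  52  51  51  51  68  96
  105  78  78  81  88  89]
 [223 227 212 207 194 207 161  96 129  74  71  52  51  52  52  68  85 103
  106  93  79  85  96  90]
 [224 224 224 224 223 227 174  86 175 161 159 157 126 126  97  90 100 100
  100  99  80  87  99  84]
 [223 224 224 223 224 223 121  84 186 186 186 187 176 176 168 165 167 166
  149 131 102 107  97  79]
 [222 223 223 223 224 230  79  99 187 188 188 188 188 187 187 188 188 188
  181 175 169 171 163 118]
 [225 225 223 222 222 197  73 163 185 186 186 188 188 188 188 189 189 190
  189 188 188 189 185 153]
 [226 225 225 226 224 124  86 182 183 184 184 186 186 187 189 1
[... 1561 characters left out ...]
-7  -6  -6  -6  -8  -4 -10  -9 -10  -9 -10  -9  -9  -8  -8  -9  -9
   -9  -9  -9 -10  -9  -8]
 [ -5  -5  -7  -6  -4  -5   0 -10 -10  -9  -9  -9 -10  -9  -9  -9 -11  -9
   -9  -9  -9  -9 -10  -9]
 [ -6  -5  -7  -6  -8  -4  10  -2  -6 -13 -10 -10  -9 -10 -10  -9 -11  -9
   -8  -9 -10  -9  -8  -9]
 [ -7  -6  -6  -6  -8   0  14   8 -10 -20 -16 -16 -12 -10  -8  -7  -8 -10
   -9  -9 -10  -9  -8  -9]
 [ -7  -6  -6  -4  -5   7  10   8 -13 -21 -21 -21 -19  -6  -5  -6  -4  -7
   -7  -8  -9  -7  -8  -7]
 [ -4  -6  -6  -8  -4  12   6   2 -19 -21 -21 -21 -21  -4  -5  -5  -5  -4
   -5  -4  -5  -7  -6  -6]
 [ -4  -8  -9  -8   0  14   9  -1 -20 -21 -22 -21 -21 -12  -7  -4  -5  -4
   -6  -4  -4  -4  -5  -5]]
```

Emit:
apply_moves:
  slide:
    - [0,0,-2]
    - [0,0,-2]
    - [0,0,-2]
    - [0,0,0]
    - [0,0,0]
    - [0,0,0]
    - [0,0,0]
    - [0,0,0]
    - [0,0,0]
    - [0,0,0]
  roll: [0,0,0,0,0,0,0,0,0,0]
  gripper: [10,10,10,10,10,10,10,10,10,10]

```text
time: 22.85
position: [464.3, 19.0, 52.5]
tcp_rot: [0.793, 0.609, -0.002, 0.001]
ft_force: [-4.3, -12.4, 5.0]
opening: 0.158
finger_force: 81.5
```

```bash
python3 plate.py; python3 - <<'E'
from h import *
t=eyes.grab_frame("top");print(t[186:200,232:246].mean(2).astype(int));print(status.sense()["moment"])
E
```

```text
rows up 0.0 -0.17647058823529413 px per .1rad 4.49653376178901
shift 0.0 0.0 0.9993107318878174
[[ 92 120 154 149 172 223 230 222 102  56  61  51  54  54]
 [ 83  82  80  80 101 152 158 147  76  59  55  52  52  52]
 [113  83  83  83  83  83  81  63  62  61  52  51  52  52]
 [198 205 158 141  86  83  74  56  56  60  51  51  52  51]
 [223 227 212 206 193 206 161 108 132 102  71  71  52  52]
 [224 223 224 224 223 226 175  92 180 172 164 166 162 130]
 [223 224 224 224 224 223 122  84 191 192 191 192 192 181]
 [222 223 224 223 223 230  87 100 191 193 193 193 193 194]
 [225 224 223 222 223 197  76 167 190 191 192 192 193 193]
 [226 225 225 226 225 123  86 186 188 189 190 191 192 193]
 [226 226 225 226 231  83  80 164 171 189 190 190 190 191]
 [226 226 226 226 202  67  66  93  97 116 135 135 156 174]
 [224 224 226 225 131  59  62  53  50  53  68  69  86 104]
 [224 224 225 231  87  61  57  53  51  51  51  50  50  61]]
[-1.22301345  0.44472438  0.08601237]
```

The tip stopped against the plate's front face, which puts the edge about 7 mm farther in than estimated. I'll back off, tilt the bar again the same way and come in deeper.

Emit:
apply_moves:
  slide:
    - [-2,-6,3]
    - [0,0,37]
    - [0,10,40]
    - [-1,28,0]
    - [-2,35,0]
    - [-2,35,0]
    - [-2,35,0]
    - [-2,35,0]
    - [-2,33,0]
    - [-1,12,0]
  roll: [0,0,9,10,10,10,10,10,10,10]
  gripper: [10,10,10,10,10,10,10,10,10,10]

```text
time: 24.2
position: [448.8, 239.5, 130.8]
tcp_rot: [0.221, 0.975, -0.001, -0.001]
ft_force: [1.0, -0.1, -4.1]
opening: 0.157
finger_force: 81.0
```

Emit:
apply_moves:
  slide:
    - [0,0,-25]
    - [0,0,-25]
    - [0,0,-20]
    - [0,0,-5]
    - [0,0,-4]
    - [0,0,-3]
    - [0,0,-3]
    - [0,0,-2]
    - [0,0,-1.3]
    - [0,0,0]
  roll: [10,1,0,0,0,0,0,0,0,0]
  gripper: [10,10,10,10,10,10,10,10,10,10]

```text
time: 25.45
position: [451.1, 238.6, 45.3]
tcp_rot: [0.131, 0.991, 0.0, 0.001]
ft_force: [-4.1, -0.5, 5.9]
opening: 0.16
finger_force: 82.8
```

```bash
cat > tip.py <<'E'
from h import *
s=status.sense();sd=eyes.grab_frame("side");np.save("pics/tip.npy",sd)
print(s["position"].round(1),s["ft_force"].round(1))
a=sd[125:175,240:285].astype(int);m=((a.min(2)>95)&(a.max(2)-a.min(2)<40)).astype(np.uint8)
n,l,st,c=cv2.connectedComponentsWithStats(m);k=1+st[1:,4].argmax();v,u=np.nonzero(l==k);q=u<=u.min()+1
p=(240+u.min(),125+v[q].mean());print(p,st[k])
o,d=ray("side",p);y=2*np.arctan2(s["tcp_rot"][1],s["tcp_rot"][0]);g=s["position"];nr=np.array([-np.sin(y),np.cos(y)])
k=((g[:2]-o[:2])@nr)/(d[:2]@nr);X=o+k*d;L=(X[:2]-g[:2])@[np.cos(y),np.sin(y)];print(X,L,(X[2]-g[2]-16)/L)
E
python3 tip.py
```

```text
[451.1 238.6  45.3] [-4.1 -0.5  5.9]
(np.int64(263), np.float64(149.71428571428572)) [ 23  19  22   8 111]
[275.38141765 285.695394    11.01956759] 181.87457495841664 -0.27648468120824465
```

Emit:
apply_moves:
  slide:
    - [0,0,-1.4]
    - [0,0,0]
    - [0,0,30]
    - [0,0,40]
    - [0,-15,25]
    - [1,-30,0]
    - [1,-30,0]
    - [1,-30,0]
    - [1,-30,0]
    - [2,-30,0]
  roll: [0,0,0,0,-6,-10,-10,-10,-10,-10]
  gripper: [10,10,10,10,10,10,10,10,10,10]

```text
time: 26.75
position: [456.1, 72.2, 137.1]
tcp_rot: [0.583, 0.812, -0.0, -0.0]
ft_force: [-0.4, 0.2, -3.9]
opening: 0.158
finger_force: 82.2
```

Emit:
apply_moves:
  slide:
    - [2,-30,0]
    - [2,-25,0]
    - [2,-4,0]
    - [0,0,-20]
    - [0,0,-20]
    - [0,0,-6]
    - [0,0,0]
    - [0,0,0]
    - [0,0,0]
    - [0,0,0]
  roll: [-10,-10,-10,-4,0,0,0,0,0,0]
  gripper: [10,10,10,10,10,10,10,10,10,10]

```text
time: 28.0
position: [462.8, 14.2, 92.1]
tcp_rot: [0.793, 0.609, 0.0, 0.0]
ft_force: [0.3, 0.3, -4.0]
opening: 0.156
finger_force: 81.9
```

```bash
python3 - <<'E'
from h import *
s=status.sense();print(s["position"],s["tcp_rot"],s["ft_force"],s["moment"])
t=eyes.grab_frame("top");np.save("pics/l11t.npy",t);print(t[184:202,232:258].mean(2).astype(int))
E
```

```text
[462.76446007  14.20841363  92.05948878] [7.93413745e-01 6.08682540e-01 2.85980520e-04 3.36645746e-04] [ 0.26663375  0.29632452 -3.95732156] [-0.2514989   0.08662099  0.00242664]
[[224 224 223 224 224 224 225 225 229  76  60  55  52  53  53  53  53  61
   75  75  75  74  74  74  74  74]
 [165 192 227 223 223 224 224 224 178  65  64  50  54  53  53  53  54  70
   76  77  76  76  77  76  76  76]
 [ 93 121 155 150 173 224 231 224 103  56  61  51  54  55  54  53  55  77
   77  77  77  77  77  77  76  77]
 [ 84  83  80  80 103 153 159 148  76  59  55  51  53  53  53  53  55  77
   77  76  76  76  76  76  76  76]
 [113  84  84  84  84  84  81  63  63  63  51  51  52  52  52  52  54  70
   73  73  73  75  75  74  74  76]
 [199 206 158 141  86  83  75  58  56  61  51  51  51  52  51  53  68  97
  106  78  79  81  88  90  76  72]
 [224 227 213 207 194 208 162  96  60  55  69  70  70  52  53  68  86 103
  107  93  80  86  97  91  76  68]
 [224 225 225 225 224 228 176  79  63  51 126 155 154 152 151 134 142 128
  115 113  81  88 100  84  73  61]
 [224 225 225 225 225 225 122  56  60  51 170 180
[... 341 characters left out ...]
80 181 182
  182 182 182 182 182 181 179 144]
 [227 227 227 227 232  83  60  57  52 150 162 177 178 178 178 178 179 178
  180 181 182 182 183 181 169 170]
 [227 227 227 227 204  69  63  52  50  94  97 110 127 131 148 163 164 179
  180 180 180 180 181 176 137 160]
 [225 226 226 227 130  61  63  53  49  51  53  53  67  76  87 101 101 118
  131 135 151 165 167 176 121 146]
 [225 225 226 232  88  61  56  54  51  51  51  52  51  61  59  61  61  62
   72  78  90 104 108 117 100 121]
 [231 225 224 203  71  62  52  52  51  52  52  52  68  56  57  58  58  63
   72  60  60  60  61  61  73  85]
 [151 162 193 144  62  63  53  51  52  51  51  52  72  62  54  51  53  56
   60  53  57  55  52  56  99 137]]
```

Emit:
apply_moves:
  slide:
    - [0,0,-5]
    - [0,0,-4]
    - [0.9,3.3,-1.1]
    - [0.9,3.3,-1.1]
    - [0.9,3.3,-1.1]
    - [0.9,3.3,-1.1]
    - [0.9,3.3,-1.1]
    - [0,0,0]
    - [0,0,0]
    - [0,0,0]
  roll: [0,0,0,0,0,0,0,0,0,0]
  gripper: [10,10,10,10,10,10,10,10,10,10]

```text
time: 29.3
position: [466.9, 30.8, 77.1]
tcp_rot: [0.793, 0.609, 0.0, -0.0]
ft_force: [0.7, 0.3, -4.2]
opening: 0.155
finger_force: 82.2
```

```bash
python3 - <<'E'
from h import *
s=status.sense();print(s["position"],s["tcp_rot"],s["ft_force"],s["moment"])
t=eyes.grab_frame("top");np.save("pics/l12t.npy",t);print(t[188:200,232:250].mean(2).astype(int))
E
```

```text
[466.88162538  30.7715875   77.08789046] [ 7.93425452e-01  6.08667438e-01  5.20219241e-06 -4.56880114e-05] [ 0.69722192  0.29582103 -4.21347546] [-0.25052383  0.10249086 -0.02600401]
[[113  84  84  85  83  84  82  64  64  63  52  52  52  52  52  52  54  71]
 [199 206 159 141  87  83  76  58  57  61  52  52  53  52  52  53  69  98]
 [223 228 213 207 194 207 163  97  66  56  52  53  54  53  53  70  86 104]
 [225 225 224 225 224 227 176  80 152 151 152 124 123  95  73  89 101 101]
 [224 225 225 225 225 225 122  63 179 179 179 170 170 162 156 160 161 146]
 [223 224 224 224 225 231  80  81 181 181 180 181 180 181 180 181 181 175]
 [226 225 224 223 223 198  66  98 179 181 181 182 181 181 182 182 182 182]
 [227 226 227 227 225 125  65 101 178 178 179 180 180 181 182 182 182 182]
 [227 227 227 227 232  84  78 159 178 178 178 179 178 179 180 180 180 180]
 [227 226 226 227 203  69  74 109 123 127 134 163 164 179 179 180 180 180]
 [225 226 226 226 131  62  65  56  64  67  73  98  98 118 119 134 135 150]
 [225 225 226 232  89  61  58  55  52  53  52  54  54  65  67  77  81  91]]
```

The blade end is now cut off parallel to the plate edge with no push-back, so it sits under the plate. Now I'll lever.

Emit:
apply_moves:
  slide:
    - [0,0,-3]
    - [0,0,-3]
    - [0,0,-3]
    - [0,0,-3]
    - [0,0,-3]
    - [0,0,-3]
    - [0,0,0]
    - [0,0,0]
    - [0,0,0]
    - [0,0,0]
  roll: [0,0,0,0,0,0,0,0,0,0]
  gripper: [10,10,10,10,10,10,10,10,10,10]

```text
time: 30.6
position: [467.7, 28.0, 61.4]
tcp_rot: [0.793, 0.609, -0.002, 0.002]
ft_force: [-9.9, -12.7, 16.3]
opening: 0.154
finger_force: 84.2
```

```bash
python3 plate.py
```

```text
rows up 0.0 0.47058823529411764 px per .1rad 4.49653376178901
shift 0.5 0.0 0.9920462369918823
```

Emit:
apply_moves:
  slide:
    - [-0.3,-1,-3]
    - [-0.3,-1,-3]
    - [-0.3,-1,-3]
    - [-0.2,-0.5,-3]
    - [-0.2,-0.5,-3]
    - [0,0,-3]
    - [0,0,0]
    - [0,0,0]
    - [0,0,0]
    - [0,0,0]
  roll: [0,0,0,0,0,0,0,0,0,0]
  gripper: [10,10,10,10,10,10,10,10,10,10]

```text
time: 31.9
position: [467.5, 24.8, 43.6]
tcp_rot: [0.793, 0.609, 0.0, 0.002]
ft_force: [-6.9, -8.6, 15.0]
opening: 0.156
finger_force: 85.3
```

```bash
python3 plate.py
```

```text
rows up 2.0 1.9705882352941178 px per .1rad 4.49653376178901
shift 2.0 0.0 0.9691928029060364
```

Emit:
apply_moves:
  slide:
    - [-0.1,-0.3,-4]
    - [-0.1,-0.3,-4]
    - [0,0,-4]
    - [0,0,-4]
    - [0,0,-3]
    - [0,0,0]
    - [0,0,0]
    - [0,0,0]
    - [0,0,0]
    - [0,0,0]
  roll: [0,0,0,0,0,0,0,0,0,0]
  gripper: [10,10,10,10,10,10,10,10,10,10]

```text
time: 33.2
position: [468.1, 25.8, 24.8]
tcp_rot: [0.793, 0.609, 0.002, 0.002]
ft_force: [-4.2, 0.3, 16.4]
opening: 0.155
finger_force: 88.8
```

```bash
python3 plate.py
```

```text
rows up 4.0 3.5588235294117645 px per .1rad 4.49653376178901
shift 4.0 0.25 0.9443742036819458
```

The plate is up about 0.084 rad. I'll pull the bar out along its axis, lift it and carry it back over the clips.

Emit:
apply_moves:
  slide:
    - [-1.3,-4.8,-0.5]
    - [-2.6,-9.7,-1]
    - [-3,-11.5,-0.5]
    - [-3,-12,0]
    - [-3,-12,20]
    - [0,-5,40]
    - [0,-20,30]
    - [2,-30,0]
    - [8,-30,0]
    - [10,-30,0]
  roll: [0,0,0,0,0,0,2,4,4,4]
  gripper: [10,10,10,10,10,10,10,10,10,10]

```text
time: 34.5
position: [471.2, -140.5, 109.0]
tcp_rot: [0.713, 0.701, -0.001, -0.001]
ft_force: [0.6, -0.5, -2.6]
opening: 0.154
finger_force: 85.8
```

Emit:
apply_moves:
  slide:
    - [12,-30,0]
    - [12,-30,0]
    - [12,-30,0]
    - [12,-29,0]
    - [2,-10,0]
    - [0,0,-15]
    - [0,0,0]
    - [0,0,0]
    - [0,0,0]
    - [0,0,0]
  roll: [4,0,0,0,0,0,0,0,0,0]
  gripper: [10,10,10,10,10,10,10,10,10,10]

```text
time: 35.75
position: [522.8, -267.7, 95.5]
tcp_rot: [0.688, 0.725, 0.0, 0.0]
ft_force: [-0.4, 0.2, -3.6]
opening: 0.156
finger_force: 85.8
```

```bash
python3 plate.py;python3 - <<'E'
from h import *
import pickle
s=status.sense();im=eyes.grab_frame("wrist");sd=eyes.grab_frame("side");t=eyes.grab_frame("top");pickle.dump((s,im,sd,t),open("w13.pkl","wb"))
print(s["position"],s["tcp_rot"],s["ft_force"],s["moment"])
def comp(im,n,r,f,z):
    x0,y0,x1,y1=r;m=f(im[y0:y1,x0:x1].astype(int)).astype(np.uint8)
    k,l,st,c=cv2.connectedComponentsWithStats(m);i=1+st[1:,4].argmax();v,u=np.nonzero(l==i);return u+x0,v+y0
wh=lambda a:(a.min(2)>135)&(a.max(2)-a.min(2)<45)
# fulcrum still there? blade in top
u,v=comp(t,"top",(300,175,350,205),wh,0);q=u<=u.min()+1;print("blade top px",u.min(),u.max(),v.min(),v.max(),v[q].mean());pt=(u.min(),v[q].mean())
u,v=comp(sd,"side",(330,180,365,225),wh,0);q=v<=v.min()+1;print("side px",u[q].mean(),v.min(),v.max());ps=(u[q].mean(),v.min())
print("tip",tri(ray("top",pt),ray("side",ps)))
# wrist: shank centre columns
for r in(10,60,120,180,240):
    row=im[r].astype(int);k=np.nonzero((row.min(1)>120)&(row.max(1)-row.min(1)<40))[0];k=k[(k>270)&(k<360)];print(r,k.min() if len(k) else 0,k.max() if len(k) else 0)
E
```

```text
rows up -26.0 -20.58823529411765 px per .1rad 4.49653376178901
shift 18.0 -3.25 0.2609500288963318
[ 522.72938953 -267.765378     95.47267891] [6.88323301e-01 7.25403982e-01 1.35834679e-05 3.08709849e-04] [-0.5638067   0.11935304 -2.78803887] [-0.1989679  -0.00370734 -0.03194821]
blade top px 322 349 175 204 187.0
side px 345.22222222222223 180 188
tip [510.36591452 -86.28498301 114.96041597]
10 289 332
60 290 331
120 291 330
180 293 330
240 295 330
```

Emit:
apply_moves:
  slide:
    - [0,5,-20]
    - [0,0,-16]
    - [0,0,-7]
    - [0,0,-5]
    - [0,0,-5]
    - [0,0,-5]
    - [0,0,-4]
    - [0,0,-3]
    - [0,0,0]
    - [0,0,0]
  roll: [0,0,0,0,0,0,0,0,0,0]
  gripper: [10,10,10,10,10,10,10,10,10,10]

```text
time: 37.2
position: [522.3, -262.8, 29.5]
tcp_rot: [0.688, 0.725, -0.0, -0.0]
ft_force: [0.1, -2.0, -6.8]
opening: 0.161
finger_force: 85.5
```

Emit:
apply_moves:
  slide:
    - [0,0,0]
    - [0,0,0]
    - [0,0,0]
    - [0,0,0]
    - [0,0,20]
    - [0,0,30]
    - [0,0,40]
    - [0,0,50]
    - [0,0,0]
    - [0,0,0]
  roll: [0,0,0,0,0,0,0,0,0,0]
  gripper: [45,45,45,45,45,45,60,60,60,60]

```text
time: 38.45
position: [522.5, -262.8, 170.8]
tcp_rot: [0.688, 0.725, 0.0, 0.0]
ft_force: [-0.1, -0.2, 0.3]
opening: 0.703
finger_force: 0.0
```

```bash
cat > bar.py <<'E'
from h import *
import pickle
s=status.sense();im=eyes.grab_frame("wrist");sd=eyes.grab_frame("side");t=eyes.grab_frame("top");pickle.dump((s,im,sd,t),open("w14.pkl","wb"))
print(s["position"].round(1),s["ft_force"].round(1))
def runs(a):
    k=np.nonzero((a.min(1)>115)&(a.max(1)-a.min(1)<42))[0];return k
s0=np.load("pics/side0.npy");t0=np.load("pics/top0.npy")
print("side diff rows",[(r,runs(s0[r,335:400].astype(int))[[0,-1]].tolist() if len(runs(s0[r,335:400].astype(int))) else 0,runs(sd[r,335:400].astype(int))[[0,-1]].tolist() if len(runs(sd[r,335:400].astype(int))) else 0) for r in range(192,268,5)])
def tipside(i):
    a=i[185:215,335:365].astype(int);m=((a.min(2)>140)&(a.max(2)-a.min(2)<42));v,u=np.nonzero(m);q=v<=v.min()+1;return 335+u[q].mean(),185+v.min()
print("tip side",tipside(s0),tipside(sd))
for r in(5,20,40,60,90,150,200,230):
    k=runs(im[r].astype(int));k=k[(k>280)&(k<350)];print(r,(k.min(),k.max()) if len(k) else 0,end=" ")
E
python3 bar.py; python3 plate.py pics/now_s.npy >/dev/null; python3 - <<'E'
import pickle,numpy as np
s,im,sd,t=pickle.load(open("w14.pkl","rb"));np.save("pics/n14.npy",sd)
E
python3 plate.py pics/n14.npy
```

```text
[ 522.5 -262.8  170.8] [-0.1 -0.2  0.3]
side diff rows [(192, [64, 64], [14, 64]), (197, [8, 64], [9, 64]), (202, [9, 64], [9, 64]), (207, [11, 64], [11, 64]), (212, [14, 19], [12, 19]), (217, [16, 20], [16, 20]), (222, [17, 64], [17, 64]), (227, [18, 64], [18, 64]), (232, [21, 64], [21, 64]), (237, [18, 64], [18, 64]), (242, [24, 64], [24, 64]), (247, [26, 31], [26, 31]), (252, [26, 35], [26, 35]), (257, [29, 34], [29, 35]), (262, [26, 34], [26, 34]), (267, 0, 0)]
tip side (np.float64(346.5), np.int64(197)) (np.float64(349.6666666666667), np.int64(192))
5 (np.int64(298), np.int64(327)) 20 (np.int64(299), np.int64(327)) 40 (np.int64(299), np.int64(326)) 60 (np.int64(303), np.int64(322)) 90 (np.int64(303), np.int64(321)) 150 (np.int64(304), np.int64(320)) 200 (np.int64(304), np.int64(320)) 230 (np.int64(301), np.int64(323)) rows up 4.0 4.705882352941177 px per .1rad 4.49653376178901
shift 14.0 -5.0 0.6784729361534119
```

```bash
python3 - <<'E'
import cv2,numpy as np,pickle
s,im,sd,t=pickle.load(open("w14.pkl","rb"))
s0=np.load("pics/side0.npy");t0=np.load("pics/top0.npy")
def m(a,b,x0,y0,x1,y1,n):
    a=cv2.cvtColor(a,7).astype(np.float32);b=cv2.cvtColor(b,7).astype(np.float32)
    T=cv2.resize(a[y0:y1,x0:x1],None,fx=8,fy=8,interpolation=2);S=cv2.resize(b[y0-4:y1+4,x0-4:x1+4],None,fx=8,fy=8,interpolation=2)
    r=cv2.matchTemplate(S,T,5);_,v,_,l=cv2.minMaxLoc(r);print(n,l[0]/8-4,l[1]/8-4,round(v,3))
m(s0,sd,342,198,356,214,"blade side");m(s0,sd,358,250,375,268,"handle end side")
m(t0,t,318,184,342,198,"blade top");m(t0,t,385,182,402,196,"handle top")
r=sd[188:200,340:360].min(2);print(r)
E
```

```text
blade side 1.25 4.0 0.9
handle end side 0.25 0.25 0.869
blade top -0.5 0.0 0.536
handle top 0.375 0.0 0.6
[[ 44  44  43  45  42  43  41  43  39  44  39  48  59  60  50  52  52  48
   51  49]
 [ 39  48  48  47  44  47  35  51  44  44  51  53  57  57  54  53  52  51
   53  55]
 [ 44  52  56  53  50  42  41  41  47  48  64  48  55  64  44  48  55  58
   51  51]
 [ 48  55  60  59  46  43  44  43  52  78 114  65  54  58  47  52  53  49
   55  47]
 [ 56  57  55  54  51  41  44  40  72 124 148  78  53  60  54  57  47  55
   56  52]
 [ 49  52  59  57  47  40  37  38  76 147 155  77  57  54  58  50  51  49
   51  52]
 [ 54  50  56  57  52  42  44  44  81 151 150  78  60  53  57  55  48  50
   50  49]
 [ 49  48  59  58  47  45  42  46  84 152 151  71  53  59  59  56  52  45
   56  53]
 [ 52  52  56  75  77  46  39  42  88 154 153  66  54  58  59  59  51  56
   51  51]
 [ 48  55  70 157 133  59  36  44  91 149 150  62  53  58  55  58  55  52
   51  50]
 [ 57  52  81 201 196  79  38  45  94 152 152  67  55  54  62  54  51  50
   54  54]
 [ 56  50  66 157 220 124  46  41  88 152 152  68  53  59  57  54  60  45
   53  43]]
```

The bar is back in both clips: the shank lies where it did at the start. Now I'll fetch the thick block.

Emit:
apply_moves:
  slide:
    - [40,5,0]
    - [45,6,-10]
    - [40,5,-30]
    - [0,0,-50]
    - [0,0,-45]
    - [0,0,-25]
    - [0,0,-8]
    - [0,0,0]
    - [0,0,0]
    - [0,0,0]
  roll: [-2,-2,-1.3,0,0,0,0,0,0,0]
  gripper: [65,65,65,65,65,65,65,65,30,30]
  newtons: 100

```text
time: 39.85
position: [649.2, -247.7, 4.7]
tcp_rot: [0.721, 0.693, 0.001, 0.002]
ft_force: [-0.4, 1.6, 4.1]
opening: 0.445
finger_force: 101.5
```

Emit:
apply_moves:
  slide:
    - [0,0,0]
    - [0,0,0]
    - [0,0,5]
    - [0,0,15]
    - [0,0,20]
    - [0,0,20]
    - [0,0,0]
    - [0,0,0]
    - [0,0,0]
    - [0,0,0]
  roll: [0,0,0,0,0,0,0,0,0,0]
  gripper: [30,30,30,30,30,30,30,30,30,30]

```text
time: 41.1
position: [647.0, -246.5, 61.1]
tcp_rot: [0.721, 0.693, -0.0, -0.001]
ft_force: [-0.6, -0.9, -6.3]
opening: 0.438
finger_force: 101.4
```

```bash
cat > blk.py <<'E'
from h import *
import pickle,sys
s=status.sense();im=eyes.grab_frame("wrist");sd=eyes.grab_frame("side");np.save("pics/b_s.npy",sd);pickle.dump((s,im),open("w15.pkl","wb"))
print(s["position"].round(1),s["tcp_rot"].round(3),s["ft_force"].round(1),s["moment"].round(2),s["opening"])
a=im[100:330,240:390].astype(int);m=((a.min(2)>120)&(a.max(2)-a.min(2)<42)).astype(np.uint8);m=cv2.morphologyEx(m,cv2.MORPH_OPEN,np.ones((5,5)))
n,l,st,c=cv2.connectedComponentsWithStats(m);i=1+st[1:,4].argmax();v,u=np.nonzero(l==i)
zt=s["position"][2]+20
for r in(v.min()+2,v.min()+15,v.min()+30):
    k=u[v==r];
    if len(k):print(r+100,k.min()+240,k.max()+240,onz("wrist",(240+k.min(),100+r),zt,s).round(1),onz("wrist",(240+k.max(),100+r),zt,s).round(1))
E
python3 blk.py; python3 plate.py pics/b_s.npy
```

```text
[ 647.  -246.5   61.1] [ 0.721  0.693 -0.    -0.001] [-0.6 -0.9 -6.3] [-0.18 -0.02 -0.03] 0.43848458827565473
103 266 363 [ 631.1 -167.7   81.1] [ 669.3 -169.3   81.1]
116 266 364 [ 630.7 -172.7   81.1] [ 669.8 -174.3   81.1]
131 267 363 [ 630.6 -178.6   81.1] [ 669.4 -180.1   81.1]
rows up 4.0 3.588235294117647 px per .1rad 4.49653376178901
shift 4.0 0.25 0.9444620013237
```

```bash
python3 - <<'E'
from h import *
import pickle
s,im=pickle.load(open("w15.pkl","rb"))
print(im[40:110:3,315].min(1) if 0 else im[20:120:4,[290,315,340]].min(2).T)
zt=s["position"][2]-4.7+22
for r in range(60,116,8):print(r,onz("wrist",(315,r),zt,s).round(1))
E
```

```text
[[ 68  67  67  69  68  68  69  68  69  69  69  70  72  72  71  73  75  75
   77  77  92 228 232 232 232]
 [ 72  71  71  71  71  72  71  71  72  73  72  73  74  74  76  78  78  80
   81  83  83 220 228 227 227]
 [ 81  81  81  80  79  79  78  77  77  78  78  79  78  79  78  79  81  81
   83  84  85 223 234 234 234]]
60 [ 651.  -152.5   78.4]
68 [ 650.9 -155.4   78.4]
76 [ 650.8 -158.3   78.4]
84 [ 650.7 -161.3   78.4]
92 [ 650.6 -164.3   78.4]
100 [ 650.5 -167.4   78.4]
108 [ 650.4 -170.5   78.4]
```

Emit:
apply_moves:
  slide:
    - [-8,40,0]
    - [-8,45,0]
    - [-8,45,0]
    - [-8,45,0]
    - [-8,45,0]
    - [-8,45,0]
    - [-8,38,-10]
    - [-2,15,-10]
    - [0,0,-6]
    - [0,0,0]
  roll: [-2,-2,-2,-2,-2,-2.7,0,0,0,0]
  gripper: [30,30,30,30,30,30,30,30,30,30]

```text
time: 42.45
position: [589.5, 70.1, 35.6]
tcp_rot: [0.794, 0.608, -0.0, -0.0]
ft_force: [0.5, -0.9, -6.0]
opening: 0.441
finger_force: 101.6
```

```bash
python3 - <<'E'
from h import *
import pickle
s=status.sense();im=eyes.grab_frame("wrist");t=eyes.grab_frame("top");np.save("pics/t16.npy",t);pickle.dump((s,im),open("w16.pkl","wb"))
p=s["position"];print(p.round(1),s["tcp_rot"].round(4),s["ft_force"].round(1))
for c in(250,315,380):print(c,im[0:130:5,c].tolist() if 0 else im[0:130:4,c].astype(int).sum(1)//3)
D=np.array([[.259,.966],[.966,-.259]])
for c in(250,315,380):print([(r,(D@onz("wrist",(c,r),z,s)[:2]).round(1).tolist()) for r,z in((20,78),(60,78),(102,52))])
f=lambda a:((a.min(2)>135)&(a.max(2)-a.min(2)<45))
a=t[140:200,225:275].astype(int);print((f(a)[::3]).astype(int))
E
```

```text
[589.5  70.1  35.6] [ 7.937e-01  6.083e-01 -5.000e-04 -0.000e+00] [ 0.5 -0.9 -6. ]
250 [239 235 139 110 114  76  69  81  89  90  90  82  69  68  68  67  66  68
  67  69  69  68  95  92  93  93  92  95  97  96  97  98  97]
315 [243 243 182 114 116 113  79  78  96  96  95  92  78  75  73  73  73  74
  75  76  79  79 108 108 111 113 223 230 230 230 230 230 230]
380 [242 242 242 172 121 117 107  85  86 100  98  98  93  78  79  75  75  76
  75  76  75  76  77  82 104 104 106 106 106 106 107 106 107]
[(20, [322.7, 531.9]), (60, [311.4, 531.3]), (102, [298.8, 525.4])]
[(20, [322.6, 551.5]), (60, [311.3, 551.5]), (102, [298.7, 551.7])]
[(20, [322.7, 571.2]), (60, [311.4, 571.8]), (102, [298.7, 578.1])]
[[1 1 1 0 0 0 0 0 0 0 0 0 0 0 0 0 0 0 0 0 0 0 1 1 1 1 1 0 0 1 1 1 1 1 1 1
  1 1 1 1 1 1 1 1 1 1 1 1 1 1]
 [1 1 1 1 1 1 1 1 1 1 1 1 1 1 1 1 0 0 0 0 0 0 1 1 1 1 1 0 1 1 1 1 1 1 1 1
  1 1 1 1 1 1 1 1 1 1 1 1 1 1]
 [1 1 1 1 1 1 1 1 1 1 1 1 1 1 1 1 1 1 1 1 0 0 1 1 1 1 1 0 1 1 1 1 1 1 1 1
  1 1 1 1 1 1 1 1 1 1 1 1 1 1]
 [1 1 1 1 1 1 1 1 1 1 1 1 1 1 1 1 1 1 1 1 0 0 1 1 1 1 1 0 1 1 1 1 1 1 1 1
  1 1 1
[... 1004 characters left out ...]
 1 1 0 1 1 1 1 1 1 1 1 1 1 1 1 1 1 1 1
  1 1 1 1 1 1 1 1 1 1 1 1 0 0]
 [1 1 1 1 1 1 1 1 1 1 1 1 1 1 1 1 1 1 1 1 1 1 1 1 1 1 1 1 1 1 1 1 1 1 1 1
  1 1 1 1 1 1 1 1 1 1 1 1 0 0]
 [0 0 0 0 0 0 0 0 1 1 1 1 1 1 1 1 1 1 1 1 1 1 1 1 1 1 1 1 1 1 1 1 1 1 1 1
  1 1 1 1 1 1 1 1 1 1 1 0 0 0]
 [1 1 1 1 1 1 1 1 1 1 0 0 0 0 0 0 1 1 1 1 1 1 1 1 1 1 1 1 1 1 1 1 1 1 1 1
  1 1 1 1 1 1 1 1 1 1 1 0 0 0]
 [1 1 1 1 1 1 1 1 1 1 1 1 0 0 0 1 1 1 1 1 1 1 1 1 1 1 1 1 1 1 1 1 1 1 1 1
  1 1 1 1 1 1 1 1 1 1 0 0 0 0]
 [1 1 1 1 1 1 1 1 1 1 1 0 0 0 1 1 1 1 1 1 1 1 1 1 1 1 1 1 1 1 1 1 1 1 1 1
  1 1 1 1 1 1 1 1 1 1 0 0 0 0]
 [1 1 1 1 1 1 1 1 1 1 0 0 0 1 1 1 1 1 1 1 1 1 1 1 1 1 1 1 1 1 1 1 1 1 1 1
  1 1 1 1 1 1 1 1 1 1 0 0 0 0]]
```

Emit:
apply_moves:
  slide:
    - [0,0,-1]
    - [3.4,12.5,0]
    - [3.4,12.6,0]
    - [3.4,12.6,0]
    - [3.4,12.6,0]
    - [3.3,12.5,0]
    - [3.3,12.5,0]
    - [0,0,0]
    - [0,0,0]
    - [0,0,0]
  roll: [-1,0,0,0,0,0,0,0,0,0]
  gripper: [30,30,30,30,30,30,30,30,30,30]

```text
time: 43.8
position: [609.6, 146.0, 35.0]
tcp_rot: [0.799, 0.602, -0.0, -0.0]
ft_force: [-0.0, 1.4, -7.1]
opening: 0.444
finger_force: 101.8
```

Emit:
apply_moves:
  slide:
    - [0,0,-1]
    - [0,0,-1]
    - [0,0,0]
    - [0,0,0]
    - [0,0,0]
    - [0,0,0]
    - [0,0,0]
    - [0,0,0]
    - [0,0,0]
    - [0,0,0]
  roll: [0,0,0,0,0,0,0,0,0,0]
  gripper: [30,30,30,30,30,30,30,30,30,30]

```text
time: 45.05
position: [609.7, 146.5, 33.1]
tcp_rot: [0.799, 0.602, 0.0, -0.0]
ft_force: [-0.5, -0.2, -6.4]
opening: 0.439
finger_force: 101.8
```

```bash
python3 - <<'E'
from h import *
import pickle
s=status.sense();im=eyes.grab_frame("wrist");pickle.dump((s,im),open("w17.pkl","wb"))
p=s["position"];print(p.round(1),s["ft_force"].round(1),s["moment"].round(2))
for c in(285,315,345):print(c,im[40:330:5,c].astype(int).sum(1)//3)
print(im[200,230:400:4].astype(int).sum(1)//3)
for r in(160,200,240,260,280):print(r,onz("wrist",(315,r),80,s).round(1),onz("wrist",(315,r),50,s).round(1))
E
```

```text
[609.7 146.5  33.1] [-0.5 -0.2 -6.4] [-0.17  0.    0.01]
285 [192 192 191 193 192 193 193 194 193 193 195 194 194 195 194 195 195 194
 195 195 195 195 194 195 194 195 195 193 195 194 194 195 194 194 194 193
 194 192 193 192 193 192 192 186 124 123 122 121 120 120 119 118 118 117
  94  57  56  54]
315 [193 193 193 194 194 194 194 194 194 194 194 194 195 195 194 194 195 195
 195 194 194 194 195 194 194 194 195 195 194 195 194 195 194 194 193 193
 193 193 192 192 193 192 192 194 187 121 120 119 119 118 117 116 117 116
 103  59  58  57]
345 [103 103 103 103 103 103 103 103 104 104 103 103 103 103 102 103 103 102
 102 103 103 103 103 102 101  99  99  98  96  96  95  94  92  92  92  90
  89  87  86  85  83  81 194 193 192 191 121 119 120 119 118 118 117 116
 111  86  85  85]
[193 192 194 196 197 197 195 198 193 196 203 194 193 197 195 195 197 195
 195 196 196 195 193 193 180  93  93  93  93  93  93  93 145 193 191 190
 192 196 195 194 195 197 198]
160 [626.5 204.4  80. ] [625.2 198.9  50. ]
200 [622.8 191.2  80. ] [620.3 181.6  50. ]
240 [618.7 176.8  80. ] [614.9 162.8  50. ]
260 [616.5 169.1  80. ] [612.1 152.7  50. ]
280 [614.2 161.   80. ] [609.1 142.2  50. ]
```

Emit:
apply_moves:
  slide:
    - [0,0,-1]
    - [0,0,-1]
    - [0,0,-0.8]
    - [0,0,0]
    - [0,0,0]
    - [0,0,0]
    - [0,0,0]
    - [0,0,0]
    - [0,0,0]
    - [0,0,0]
  roll: [0,0,0,0,0,0,0,0,0,0]
  gripper: [30,30,30,30,30,30,30,30,30,30]

```text
time: 46.35
position: [609.9, 146.3, 32.5]
tcp_rot: [0.799, 0.602, -0.0, 0.0]
ft_force: [-8.2, -2.8, 10.1]
opening: 0.438
finger_force: 103.8
```

Emit:
apply_moves:
  slide:
    - [0,0,2]
    - [0,0,0]
    - [0,0,0]
    - [0,0,0]
    - [0,0,0]
    - [0,0,10]
    - [0,0,30]
    - [0,0,40]
    - [0,0,10]
    - [0,0,0]
  roll: [0,0,0,0,0,0,0,0,0,0]
  gripper: [30,30,52,52,52,52,52,52,52,52]

```text
time: 47.6
position: [610.2, 146.5, 123.1]
tcp_rot: [0.799, 0.602, 0.001, 0.0]
ft_force: [-0.1, -0.1, 0.2]
opening: 0.608
finger_force: 0.0
```

```bash
python3 - <<'E'
from h import *
import pickle
s=status.sense();im=eyes.grab_frame("wrist");t=eyes.grab_frame("top");sd=eyes.grab_frame("side");np.save("pics/n18.npy",sd);np.save("pics/t18.npy",t);pickle.dump((s,im),open("w18.pkl","wb"))
p=s["position"];print(p.round(1),s["ft_force"].round(1))
a=im.astype(int);m=((a.min(2)>105)&(a.max(2)-a.min(2)<45)).astype(np.uint8)
for r in range(180,330,8):
    k=np.nonzero(m[r,240:400])[0]+240;print(r,(k.min(),k.max(),len(k)) if len(k) else 0,a[r,[300,315,330]].sum(1)//3)
E
python3 plate.py pics/n18.npy
```

```text
[610.2 146.5 123.1] [-0.1 -0.1  0.2]
180 (np.int64(254), np.int64(399), 146) [232 233 115]
188 (np.int64(274), np.int64(399), 126) [191 188 228]
196 (np.int64(286), np.int64(339), 54) [224 225 227]
204 (np.int64(286), np.int64(338), 53) [223 224 225]
212 (np.int64(286), np.int64(338), 53) [222 223 223]
220 (np.int64(286), np.int64(337), 52) [221 221 221]
228 (np.int64(287), np.int64(337), 51) [218 220 144]
236 0 [79 81 82]
244 0 [78 79 80]
252 (np.int64(244), np.int64(381), 20) [ 74  76 105]
260 (np.int64(241), np.int64(384), 20) [70 84 96]
268 (np.int64(240), np.int64(388), 19) [ 67  97 101]
276 (np.int64(240), np.int64(392), 17) [67 96 99]
284 (np.int64(240), np.int64(394), 15) [65 95 98]
292 (np.int64(240), np.int64(386), 6) [64 97 99]
300 0 [64 87 98]
308 0 [63 87 98]
316 0 [63 69 97]
324 0 [63 92 96]
rows up 2.5 -2.8823529411764706 px per .1rad 4.49653376178901
shift 4.5 0.25 0.9035241007804871
```

```bash
python3 - <<'E'
from h import *
import pickle
s,im=pickle.load(open("w18.pkl","rb"));D=np.array([[.259,.966],[.966,-.259]])
for p,z in(((312,231),50),((286,200),50),((286,226),50),((339,200),50),((337,226),50),((300,187),78),((300,187),60)):print(p,z,(D@onz("wrist",p,z,s)[:2]).round(1))
print([im[r,315].tolist() for r in(184,187,190,193)])
E
```

```text
(312, 231) 50 [281.1 550.3]
(286, 200) 50 [307. 531.]
(286, 226) 50 [285.7 530.1]
(339, 200) 50 [306.3 571.2]
(337, 226) 50 [285.  569.8]
(300, 187) 78 [324.9 543.2]
(300, 187) 60 [319.9 542.4]
[[237, 232, 230], [237, 233, 230], [231, 225, 222], [230, 224, 222]]
```

Emit:
apply_moves:
  slide:
    - [-2,24,0]
    - [-2,24,0]
    - [0,0,-15]
    - [0,0,-12]
    - [0,0,-8]
    - [0,0,-4]
    - [0,0,-3]
    - [0,0,-3]
    - [0,0,-3]
    - [0,0,0]
  roll: [0,0,0,0,0,0,0,0,0,0]
  gripper: [0,0,0,0,0,0,0,0,0,0]
  newtons: 40

```text
time: 49.0
position: [606.1, 193.9, 75.4]
tcp_rot: [0.799, 0.602, -0.0, 0.001]
ft_force: [-1.8, -2.5, 3.3]
opening: -0.003
finger_force: 1.9
```

Emit:
apply_moves:
  slide:
    - [0,0,-1.5]
    - [0,0,-1.5]
    - [0,0,-1.5]
    - [0,0,-1]
    - [0,0,-1]
    - [0,0,0]
    - [0,0,0]
    - [0,0,0]
    - [0,0,0]
    - [0,0,0]
  roll: [0,0,0,0,0,0,0,0,0,0]
  gripper: [0,0,0,0,0,0,0,0,0,0]

```text
time: 50.25
position: [606.3, 193.5, 69.3]
tcp_rot: [0.799, 0.602, -0.0, 0.001]
ft_force: [-3.1, -3.9, 7.2]
opening: 0.001
finger_force: 3.7
```

```bash
python3 plate.py
```

```text
rows up 1.0 -5.147058823529412 px per .1rad 4.49653376178901
shift 2.0 0.25 0.8028310537338257
```

Emit:
apply_moves:
  slide:
    - [0,0,-1]
    - [0,0,-1]
    - [0,0,-1]
    - [0,0,-1]
    - [0,0,-1]
    - [0,0,0]
    - [0,0,0]
    - [0,0,0]
    - [0,0,0]
    - [0,0,0]
  roll: [0,0,0,0,0,0,0,0,0,0]
  gripper: [0,0,0,0,0,0,0,0,0,0]

```text
time: 51.55
position: [606.5, 193.5, 68.9]
tcp_rot: [0.798, 0.602, -0.001, 0.001]
ft_force: [-16.3, -7.2, 33.6]
opening: 0.002
finger_force: 16.4
```

The plate has stopped on the block: 33 N with no further travel. I'll lift clear and verify.

Emit:
apply_moves:
  slide:
    - [0,0,4]
    - [0,0,10]
    - [0,-10,30]
    - [0,-30,40]
    - [0,-30,10]
    - [0,-20,0]
    - [0,0,0]
    - [0,0,0]
    - [0,0,0]
    - [0,0,0]
  roll: [0,0,0,0,0,0,0,0,0,0]
  gripper: [0,0,0,0,0,0,0,0,0,0]

```text
time: 52.8
position: [605.5, 105.2, 156.4]
tcp_rot: [0.798, 0.602, -0.0, -0.0]
ft_force: [0.1, -1.1, 0.4]
opening: 0.001
finger_force: 0.0
```

```bash
python3 plate.py; python3 - <<'E'
from h import *
s=status.sense();im=eyes.grab_frame("wrist");D=np.array([[.259,.966],[.966,-.259]])
print(s["position"].round(1),s["ft_force"].round(1))
for c in(285,300,312,325,340):print(c,im[60:320:6,c].astype(int).sum(1)//3)
for r in range(120,300,20):print(r,(D@onz("wrist",(312,r),50,s)[:2]).round(1),(D@onz("wrist",(312,r),70,s)[:2]).round(1))
E
```

```text
rows up 1.0 -5.205882352941177 px per .1rad 4.49653376178901
shift 2.5 0.25 0.8250855803489685
[605.6 105.  156.5] [-1.1 -0.1  0.2]
285 [230 231 231 231 232 232 232 232 233 233 205 219 229 228 227 226 224 223
 222 105  96  91  94  95  90  88  66  66  66  64  64  63  63  50  47  47
  46  46  47  45  44  46  44  43]
300 [235 235 236 236 236 237 237 237 236 237 218 166 230 228 228 227 226 225
 223 115  98  97  98  95  94  94  68  65  60  62  64 133 138 137 137 117
 117  47  46  46  46  46  44  43]
312 [129 129 129 126 125 125 124 123 121 119 163 231 230 228 228 227 226 224
 223 106 101 102 100 100  99 100  69  68  67  66  65  50  48  49  49  45
  45  49  49  50  48  48  49  47]
325 [195 204 210 218 225 231 235 236 237 236 231 161 229 228 226 224 223 222
 220 124 103 100 100 102 101  97  92  67  67  68  67 138 137 138 137 136
 118  47  47  47  47  47  45  42]
340 [235 236 236 237 237 237 237 237 237 238 238  91  91 108 107 106 104 105
 103 102 101 102 105 105 100 100  99 101  71  97  99 101 101  55  55  55
  54  53  48  48  46  47  46  45]
120 [322.3 557.7] [323.5 557.8]
140 [306.3 557.4] [308.8 557.5]
160 [289.7 557.2] [293.5 557.3]
180 [272.4 556.9] [277.5 557. ]
200 [254.4 556.6] [261.  556.7]
220 [235.6 556.2] [243.7 556.4]
240 [215.9 555.9] [225.6 556.1]
260 [195.3 555.6] [206.6 555.8]
280 [173.6 555.2] [186.6 555.5]
```

```bash
python3 -c "
from cell import job
print(job.finish_job())"
```

```text
the job is handed in; nothing more can be done
None
```

The job is handed in at about 53 s of the 72 s: the plate rests on the thick block (33 N with no further travel), the block is about 58 mm in rather than 50 mm, the bar measures seated in both clips, and I never touched the thin block.

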